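Fit the microscope's lamp fuse and snap its two covers shut

ROBOT

A 6-joint arm with a two-finger parallel gripper is mounted at the origin on the work surface. World frame = base frame: x ahead of the robot, y to its left, z up, the work surface at z = 0. Lengths are in m, angles in rad, forces in N, time in s.
With the tool pointing down it reaches from about 0.3 to 0.875 m from the base axis. Payload 6.4 kg.
Tool frame: the origin (TCP) lies between the finger pads; the fingertips stand 11 mm ahead of it and the grasp point (between the pads) lies 8 mm behind it (ctrl.tcp_to_tips is the distance from the TCP to the fingertips, in m); x points along the fingers, z is the direction in which the jaws open and shut, and the axes are right-handed (so a half turn about x gives the same grasp; the last joint's range is limited). The gripper opens to 85 mm and grips with 20 to 120 N. Pads are 22 mm wide; open, the fingers measure 114 mm over their backs; the gripper's body (76 mm by 85 mm) begins 54 mm behind the grasp point. The pads swing forward as they close: fully open they stand 13 mm farther back than shut.
Start: joints at [-1.44, 0.181, 1.607, -0, 1.354, -0.206], TCP at [0.19, -0.543, 0.242] pointing down, gripper open.
Joint ranges: [-2.99, 2.99], [-0.89, 2.07], [0.3, 2.58], [-1.14, 4.28], [0, 2.63], [-3.12, 3.12]. Speed limits (rad/s): [2.57, 2.57, 3.01, 3.14, 3.14, 3.14].

INTERFACE

Orientations are given as a unit quaternion [w, x, y, z].
In Python, from bench import ctrl, eyes, hand_in gives the robot as it stands. The module is installed in compiled form; this text tells all that it offers.
- The arm moves only by the tool step_arm, never from a script. Its arguments are lists of equal length, an entry for each row: "xyz": the shift along the world's x, y, z in mm, a list of three; "spin": the turn about the world's z in rad; "fingers": the opening in per cent of the stroke, from 0 (shut) to 100 (fully open). A call has 1 to 10 rows; each row is the pose to reach, as a shift and turn from the pose commanded when the call began; what a row does not reach only later rows make up. A row lasts 1/10 s, in which the tool goes at most 50 mm and 8.59 degrees, less where a joint would pass 70% of its speed; a pose out of reach is approached as far as the arm can. A call with a gripper value outside its range is refused whole. The fingers move at their own pace and stop on an object; the grip force is fixed at half the most. Time passes only in rows, so rows that repeat a pose let the fingers close. It gives the time, the measured TCP pose, the force and the opening at its end, in the units of the state.
- ctrl.get_obs(): the state, without advancing time (a new reading comes with each control period).
- eyes.camera(name): name is "scene" or "side" or "wrist"; returns the picture (420x560x3 uint8, red, green, blue); there is no depth.
- eyes.camera_model(name): a dict with "vertical_fov" (degrees; the focal length in pixels is half the picture's height over the tangent of half this angle, whatever the lens; pixels are square), "cx", "cy" (the principal point, pixels), "pose" (4x4, takes a point from camera to world coordinates); the wrist camera has in their place "tool_from_camera" (4x4, takes a point from camera to tool coordinates, whose origin is the TCP and whose axes are the tool frame's). Camera axes: x right, y up, looking along -z (the intrinsics and any distortion apply to the point x, -y, -z); pixel columns grow to the right and rows downward; lengths in m; the calibration is good to about 2 mm. A picture is of the moment at which its call begins: read the wrist's pose just before it. camera_model takes no time and is no camera call.
- hand_in(): hands the job in, once; it reports no verdict.
The state is a dict: "time_s": time; "q": joint angles; "dq": joint speeds; "joint_efforts": joint torques, N m; "eef_pos": TCP position; "eef_rot": TCP orientation; "wrist_force": force on the tool from outside, world axes, zero at the start; "torque": the same for the moment, N m; "opening": opening from 0.0 (shut) to 1.0 (fully open).
Only numpy, scipy, OpenCV 4.12 (cv2) and the standard library are available. Lean on these libraries where they do the work, as an engineer would, in place of code of your own. Each camera call takes 0.05 s, during which the arm holds its last target.

TASK

Take the large fuse cartridge from its spare rack and fit it in the fuse holder on the microscope's foot: one end against the sprung contact, the other end pressed down until the clip holds it. Then press both hinged covers over it, the one under the stage and the one in front, down until their catches hold them shut. Leave the other things on the bench where they are.

Things in the scene. Friction and masses are not known exactly. Their poses are not given: they have to be found in the camera images.
- holder: Fixed cream microscope foot; all coordinates below are in its frame, in mm: z up from the bench, x from the open front (nearer the robot) back to under the stage, y left. Deck: z=30 (x -60..140, y -52..88). Two brass rails along x carry the cartridge; fully home it lies along x, centre (0, 0, 58), top z=68, its middle open at both sides. Column with eyepieces: x 70..140, y -205..-120, to z=290.
- contact (a point): Sprung contact: centre of the face of a 12 mm brass plunger on the cartridge's axis, at (-26, 0, 58) when free, facing +x (the point stays there). It yields up to 11 mm towards -x: 1.6 N at first, 0.4 N more per mm. Its black housing (x -53..-39, y +-11) is 68 high. It stands 4 mm into the cartridge's room, so put this end in low, the other end raised, and push it back.
- clip (a point): Between the noses of the two sprung steel jaws of the clip, (23, 0, 65). Jaws at x 17..30, y +-10 to 16, tops at z=67.5. The cartridge is pushed down between them with about 5 to 10 N and they close over it. A cartridge with this end raised about 20 degrees clears jaws and stop; push the contact back, then press this end down.
- stop (a point): Brass stop at the clip end: centre of its face (30, 0, 58), facing -x; the contact's spring holds the cartridge against it. The block spans x 30..38, y +-12 and rises to z=62.
- stage_edge (a point): Point (8, 0, 185) on the lower front edge of the stage, a level black plate with a clear glass window, over x 8..128, y -150..90, z 185..197. The clip end and the far cover lie under it, where no upright gripper fits: come from the front with the tool leaning 20 to 50 degrees, fingers pointing down and under.
- cartridge: The large fuse cartridge, loose: cylinder 20 mm diameter, 60 long, white ceramic with two like steel end caps (either way round will do), about 50 g. Origin at its centre, x along its axis. It lies level on two rails of a black rack, centre 30 mm above the bench, over the rack's plate (75 x 60, 6 high); its middle is open at both sides.
- cover_far (a joint): Angle (rad) of the small grey cover under the stage: 0 shut and caught, starts 1.9 to 2.15, leaning out to the left; stiff hinge, stays where left. 3 mm plate, holder x 10..40, reaching 66 mm from its hinge line (parallel to x at y=46, z=74). Shut it lies level to y=-20, top z=75.5. Open or shut, it is pushed on its outer (left, then upper) face.
- cover_near (a joint): Angle of the larger grey cover in front of the stage: same hinge line, reach, thickness, stiffness and angles, but holder x -52..7. It is caught by a like catch.
- far_catch (a point): Nose of the far cover's sprung steel catch, at (25, -23.5, 79), 10 mm long in x. The cover's free edge meets it at about 0.15 rad; pressing down near that edge with about 8 to 12 N takes the edge past and it snaps under below about 0.07 rad. The cover stops at -0.03.
- near_catch (a point): Nose of the near cover's catch, at (-46, -23.5, 79); works the same.
- cover_far_edge (a point): Middle of the far cover's free edge, on its outer (top when shut) face.
- cover_near_edge (a point): Middle of the near cover's free edge, on its outer (top when shut) face.
- small_cartridge: Bystander: a smaller fuse cartridge, 14 mm diameter, 46 mm long, on the other rack. Origin at its centre.
- jar0: Bystander: amber jar, 54 mm diameter, 85 high. Origin under its centre.
- jar1: Bystander: a like amber jar.
- jar2: Bystander: a like amber jar.
- dish: Bystander: open glass dish, 60 mm across, 18 high. Origin under its centre.
- driver: Bystander: screwdriver 160 mm long lying on the bench.
- slide_box: Bystander: closed grey slide box 90 x 70 x 35 high. Origin under its centre.
- beaker: Bystander: glass beaker 52 mm across, 70 high. Origin under its centre.
Not all that is in view belongs to the job. Leave any blue, green or turquoise look-alike of the cartridge alone.

How it is judged:
On the way, in this order (a step that is already met when the one before it is completed fails the run):
1. the large cartridge is home in the holder, clip end down, with both covers still open (x of cartridge in the frame of holder between -0.003 and 0.003 m and y of cartridge in the frame of holder between -0.003 and 0.003 m and z of cartridge in the frame of holder between 0.055 and 0.061 m and angle between the x axis of cartridge and the x axis of holder, either way round below 0.07 rad and value of joint each of cover_far, cover_near above 0.3 rad), for 0.2 s.
2. one of the two covers is caught shut over the cartridge (x of cartridge in the frame of holder between -0.003 and 0.003 m and y of cartridge in the frame of holder between -0.003 and 0.003 m and z of cartridge in the frame of holder between 0.055 and 0.061 m and angle between the x axis of cartridge and the x axis of holder, either way round below 0.07 rad and value of joint any of cover_far, cover_near below 0.05 rad), for 0.2 s.
At the end, for the whole second after the job is handed in: The large cartridge lies at rest fully home in the holder (centre within 3 mm of its place along each holder axis, axis within 4 degrees of the holder's x) and both covers are caught shut (each angle under 0.05 rad) (x of cartridge in the frame of holder between -0.003 and 0.003 m and y of cartridge in the frame of holder between -0.003 and 0.003 m and z of cartridge in the frame of holder between 0.055 and 0.061 m and angle between the x axis of cartridge and the x axis of holder, either way round below 0.07 rad and value of joint each of cover_far, cover_near below 0.05 rad and linear speed of cartridge below 0.02 m/s); the robot touches nothing.
It fails at once if a bystander is moved by more than 40 mm (distance of any of small_cartridge, jar0, jar1, jar2, dish, driver, slide_box, beaker from where it was at the start of the episode above 0.04 m).
It also fails if it takes over 67 s, if anything falls off the work surface, if the arm or the gripper's body presses on something with over 40 N, if the wrist force passes 120 N, or if a joint passes its speed limit or range.

## Working session

There is one attempt and no reset: what is moved stays moved. The work goes in short steps, Python scripts to look and compute and a tool call to move; the robot and the scene stay as the last step left them, time stands still between calls to the robot, and variables do not carry over. Pictures are saved under pics/ and viewed, and the job is handed in when it is done.

Besides the shell and the picture viewer there is one more tool, called after "Call:" by a JSON object that holds its "name" and its "arguments", one argument or row to a line. step_arm: Moves the arm, as the interface text tells. Its arguments: {"type":"object","properties":{"xyz":{"type":"array"},"spin":{"type":"array"},"fingers":{"type":"array"}},"required":["xyz","spin","fingers"]}

```bash
ls; mkdir -p pics
python3 - <<'E'
from bench import ctrl, eyes
import cv2,numpy as np
print(ctrl.get_obs()); print([a for a in dir(ctrl) if a[0]!='_'],[a for a in dir(eyes) if a[0]!='_'])
for n in ("scene","side","wrist"):
    im=eyes.camera(n); cv2.imwrite(f"pics/a_{n}.png",im[:,:,::-1]); print(n,eyes.camera_model(n))
E
```

```text
pics
{'time_s': 0.0, 'q': array([-1.44023835e+00,  1.81481470e-01,  1.60799917e+00, -7.06055569e-06,
        1.35379039e+00, -2.06307728e-01]), 'dq': array([ 5.20874925e-04, -2.64662574e-04, -3.27517699e-05,  3.00109405e-04,
       -4.39529629e-04,  8.14247097e-05]), 'joint_efforts': array([ 2.88869436e-03, -4.44867361e+01, -3.51333439e+01,  1.39300860e-04,
        9.10029688e-03, -8.30008872e-06]), 'eef_pos': array([ 0.18999585, -0.54214923,  0.2414219 ]), 'eef_rot': array([ 0.57633805,  0.40953849,  0.57714844, -0.40867145]), 'wrist_force': array([ 0.04667434, -0.32990004,  0.07173466]), 'torque': array([ 0.01248483, -0.03252433,  0.03389917]), 'opening': 1.0015942178373092}
['MotionError', 'get_obs', 'tcp_to_tips'] ['camera', 'camera_model']
scene {'vertical_fov': 45.28889452559989, 'cx': 270.6234790246907, 'cy': 207.88111124067512, 'pose': array([[-0.40484079, -0.75134602,  0.52113635,  1.14544551],
       [ 0.91438164, -0.33066734,  0.23359222,  0.30532501],
       [-0.00318581,  0.57108517,  0.82088463,  1.13493413],
       [ 0.        ,  0.        ,  0.        ,  1.        ]])}
side {'vertical_fov': 57.17991610205002, 'cx': 281.57816254208126, 'cy': 207.7667996868452, 'pose': array([[-0.90526121,  0.21524286, -0.36629586,  0.12870983],
       [-0.4248223 , -0.46936228,  0.77409629,  0.82784868],
       [-0.00530676,  0.85636999,  0.51633543,  0.67950079],
       [ 0.        ,  0.        ,  0.        ,  1.        ]])}
wrist {'vertical_fov': 62.26240287884691, 'cx': 277.182479230492, 'cy': 208.67737743055162, 'tool_from_camera': array([[-7.57061336e-04,  2.74485438e-01, -9.61590958e-01,
        -1.30593758e-01],
       [-1.02165092e-03,  9.61590520e-01,  2.74486117e-01,
         7.07229619e-02],
       [ 9.99999192e-01,  1.19021311e-03, -4.47554703e-04,
        -1.92229637e-04],
       [ 0.00000000e+00,  0.00000000e+00,  0.00000000e+00,
         1.00000000e+00]])}
```

View pics/a_scene.png

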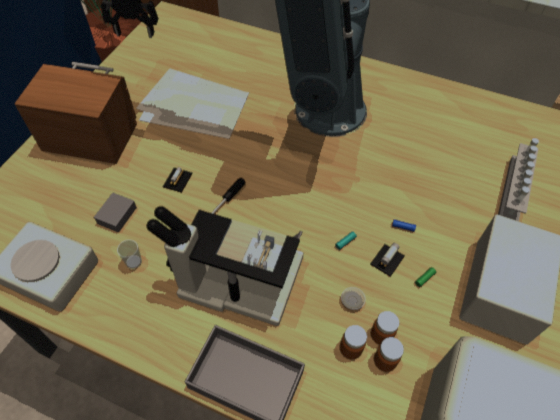

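View pics/a_side.png

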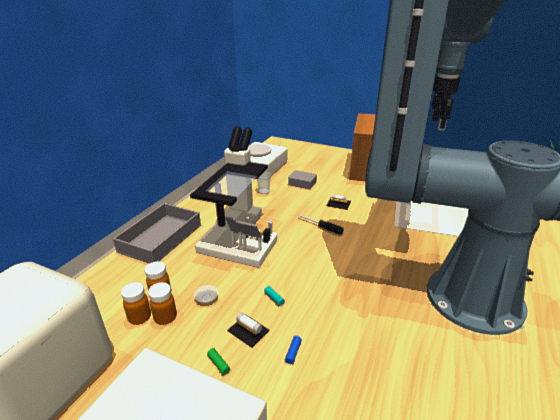

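View pics/a_wrist.png

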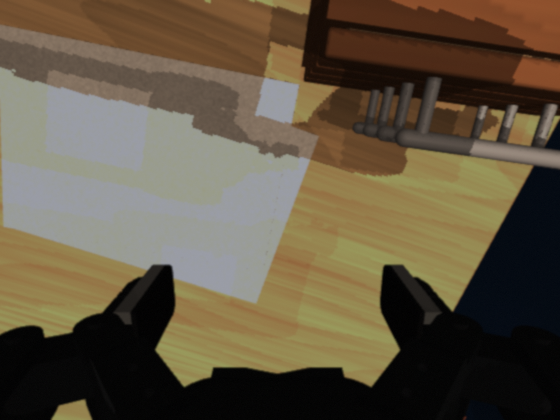

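```bash
cat > h.py <<'E'
from bench import ctrl, eyes
import cv2,numpy as np
from scipy.spatial.transform import Rotation as R
def K(m):
    f=210/np.tan(np.radians(m['vertical_fov']/2)); return f,m['cx'],m['cy']
def pose(n,obs=None):
    m=eyes.camera_model(n)
    if n!='wrist': return m,m['pose']
    obs=obs or ctrl.get_obs(); w,x,y,z=obs['eef_rot']; T=np.eye(4); T[:3,:3]=R.from_quat([x,y,z,w]).as_matrix(); T[:3,3]=obs['eef_pos']
    return m,T@m['tool_from_camera']
def ray(n,uv,obs=None):
    m,P=pose(n,obs); f,cx,cy=K(m)
    d=np.array([(uv[0]-cx)/f,-(uv[1]-cy)/f,-1.]); d=P[:3,:3]@d; return P[:3,3],d/np.linalg.norm(d)
def onz(n,uv,z,obs=None):
    o,d=ray(n,uv,obs); return o+d*(z-o[2])/d[2]
def proj(n,p,obs=None):
    m,P=pose(n,obs); f,cx,cy=K(m); q=np.linalg.inv(P)@np.append(p,1); return np.array([cx+f*q[0]/-q[2],cy-f*q[1]/-q[2]])
def tri(a,b):
    (o1,d1),(o2,d2)=a,b
    A=np.c_[d1,-d2]; t=np.linalg.lstsq(A,o2-o1,rcond=None)[0]
    p1,p2=o1+d1*t[0],o2+d2*t[1]; return (p1+p2)/2,np.linalg.norm(p1-p2)
def crop(im,x0,y0,x1,y1,s,name):
    c=cv2.resize(im[y0:y1,x0:x1,::-1],None,fx=s,fy=s,interpolation=cv2.INTER_CUBIC); cv2.imwrite(name,c)
E
python3 - <<'E'
from h import *
s=cv2.imread('pics/a_scene.png')[:,:,::-1]; d=cv2.imread('pics/a_side.png')[:,:,::-1]
crop(s,140,190,330,330,4,'pics/b1.png'); crop(s,330,200,450,300,6,'pics/b2.png')
crop(d,180,150,320,270,5,'pics/b3.png'); crop(d,200,280,310,380,6,'pics/b4.png')
E
```

```text
(no output)
```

View pics/b1.png

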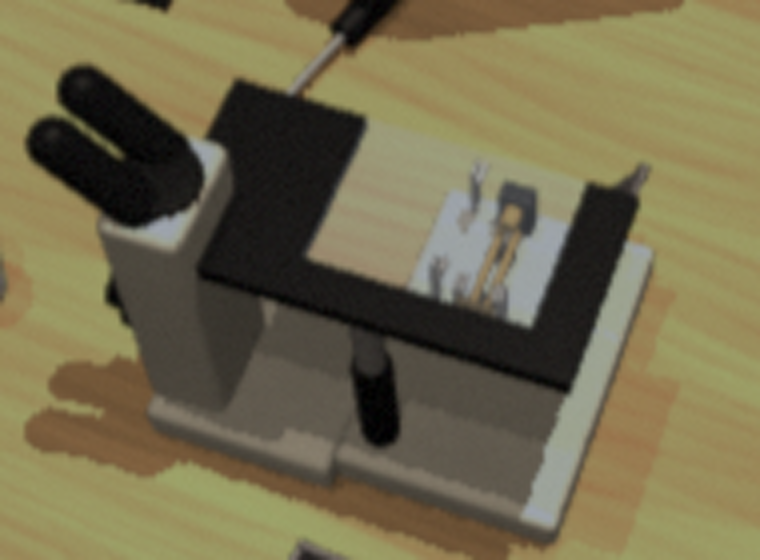

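View pics/b2.png

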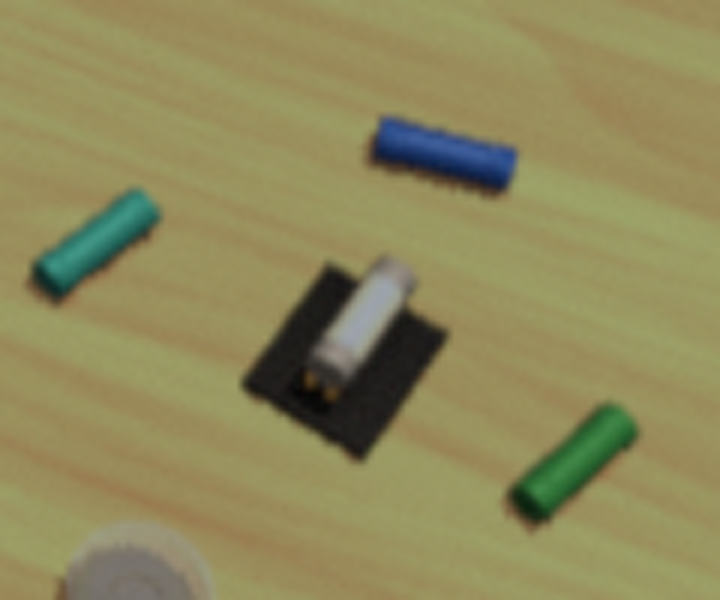

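View pics/b3.png

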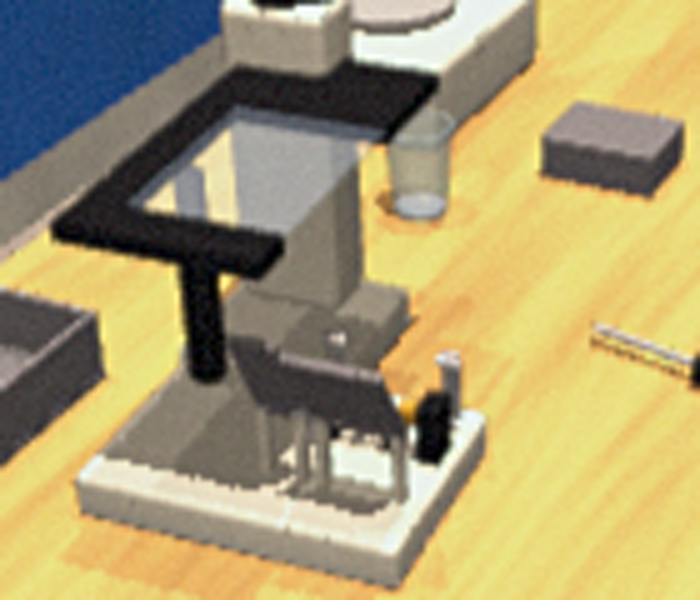

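View pics/b4.png

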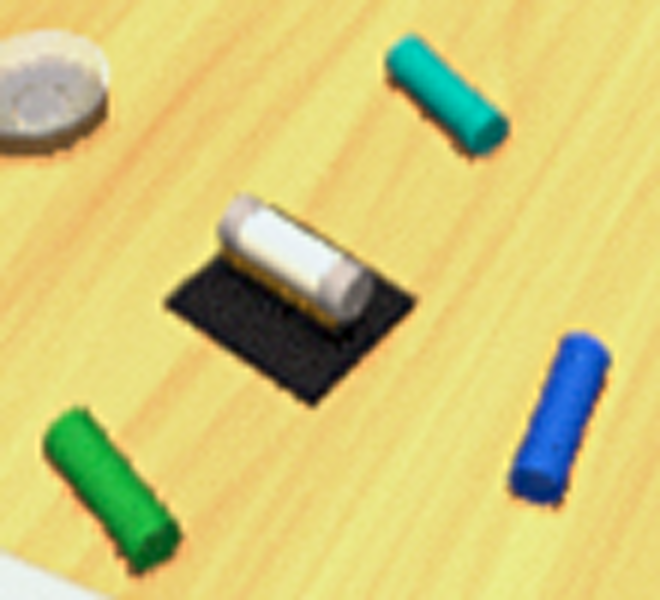

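Run:
```python
from h import *
c1=lambda u,v:(140+u/4,190+v/4)
c3=lambda u,v:(180+u/5,150+v/5)
P=lambda n,p,z: print(n,np.round(onz(n,p,z)*1000,1))
P('scene',c1(652,250),.03);P('scene',c1(552,528),.03)
P('side',c3(400,555),.03);P('side',c3(78,483),.03);P('side',c3(486,420),.03)
print('stage z=197 top corners')
P('scene',c1(570,388),.197);P('scene',c1(637,188),.197);P('scene',c1(202,272),.197);P('scene',c1(238,80),.197)
P('side',c3(437,75),.197);P('side',c3(285,240),.197);P('side',c3(52,225),.197)
c2=lambda u,v:(330+u/6,200+v/6)
c4=lambda u,v:(200+u/6,280+v/6)
print('cart tops z=.04')
P('scene',c2(390,262),.04);P('scene',c2(330,365),.04)
print(tri(ray('scene',c2(360,315)),ray('side',c4(296,262))))
for p in ((330,263),(448,333),(360,460),(245,383)): P('scene',c2(*p),.006)
for p in ((240,200),(415,298),(313,405),(165,302)): P('side',c4(*p),.006)
```

```text
scene [536.3 120.9  30. ]
scene [730.7 136.5  30. ]
side [525.2 126.   30. ]
side [719.  145.4  30. ]
side [537.8  -5.6  30. ]
stage z=197 top corners
scene [720.5 140.5 197. ]
scene [595.6 126.9 197. ]
scene [737.1 -64.8 197. ]
scene [ 620.2 -106.6  197. ]
side [ 614.  -100.9  197. ]
side [594.1 108.2 197. ]
side [711.3 144.7 197. ]
cart tops z=.04
scene [424.5 325.4  40. ]
scene [482.2 316.4  40. ]
(array([0.4467736 , 0.32224026, 0.02650296]), np.float64(0.0024969375285513653))
scene [413.1 302.4   6. ]
scene [426.3 358.4   6. ]
scene [499.9 341.    6. ]
scene [484.4 286.4   6. ]
side [492.2 289.6   6. ]
side [408.8 304.2   6. ]
side [419.9 362.2   6. ]
side [491.9 344.8   6. ]
```

Call:
{"name": "step_arm", "arguments": {
  "xyz": [
    [130,390,60],
    [130,390,60],
    [130,390,60],
    [130,390,60],
    [130,390,60],
    [130,390,60],
    [130,390,60],
    [130,390,60],
    [130,390,60]
  ],
  "spin": [0,0,0,0,0,0,0,0,0],
  "fingers": [100,100,100,100,100,100,100,100,100]
}}

```text
time_s: 1.05
eef_pos: [0.3207, -0.1492, 0.303]
eef_rot: [0.578, 0.408, 0.577, -0.408]
wrist_force: [0.1, -0.3, -0.8]
opening: 1.002
```

Call:
{"name": "step_arm", "arguments": {
  "xyz": [
    [140,380,60],
    [140,380,60],
    [140,380,60],
    [140,380,60],
    [140,380,60],
    [140,380,60],
    [140,380,60],
    [140,380,60],
    [140,380,60],
    [140,380,60]
  ],
  "spin": [0.8,0.8,0.8,0.8,0.8,0.8,0.8,0.8,0.8,0.8],
  "fingers": [100,100,100,100,100,100,100,100,100,100]
}}

```text
time_s: 2.05
eef_pos: [0.4599, 0.2286, 0.3617]
eef_rot: [0.69, 0.151, 0.691, -0.151]
wrist_force: [-0.3, 0.2, 0.2]
opening: 1.0
```

Run:
```python
from h import *
o=ctrl.get_obs(); np.set_printoptions(precision=3,suppress=True)
print(o['q'],o['eef_pos'],o['time_s']); w,x,y,z=o['eef_rot']; print(R.from_quat([x,y,z,w]).as_matrix())
im=eyes.camera('wrist'); crop(im,0,0,560,420,1.4,'pics/c_wrist.png')
```

```text
[ 0.23  -0.034  1.597 -0.     1.579  0.661] [0.46  0.229 0.362] 2.05
[[-0.001  0.418  0.909]
 [-0.     0.909 -0.418]
 [-1.    -0.001 -0.001]]
```

View pics/c_wrist.png

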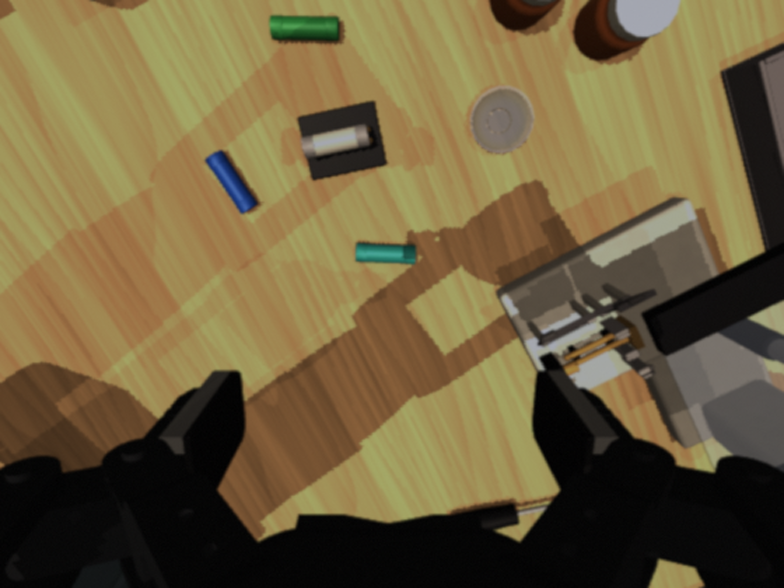

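Run:
```python
from h import *
im=cv2.imread('pics/c_wrist.png'); 
c=lambda u,v:(u/1.4,v/1.4)
P=lambda p,z,s='': print(s,np.round(onz('wrist',c(*p),z)*1000,1))
P((337,141),.040,'cart mid'); P((305,148),.036);P((371,136),.036)
for p in ((299,117),(375,101),(386,162),(315,180)): P(p,.006,'plate')
P((500,293),.03,'FL');P((688,203),.03,'RL')
P((643,318),.197,'stage front-left')
cv2.imwrite('pics/c1.png',cv2.resize(im[240:480,480:784],None,fx=2.5,fy=2.5,interpolation=cv2.INTER_CUBIC))
cv2.imwrite('pics/c2.png',cv2.resize(im[90:200,280:420],None,fx=5,fy=5,interpolation=cv2.INTER_CUBIC))
```

```text
cart mid [452.6 319.   40. ]
 [423.5 325.9  36. ]
 [481.7 310.3  36. ]
plate [426.9 355.5   6. ]
plate [497.9 338.1   6. ]
plate [484.  283.9   6. ]
plate [414.1 297.6   6. ]
FL [533.9 123.5  30. ]
RL [725.7 131.6  30. ]
stage front-left [595.1 130.1 197. ]
```

View pics/c1.png

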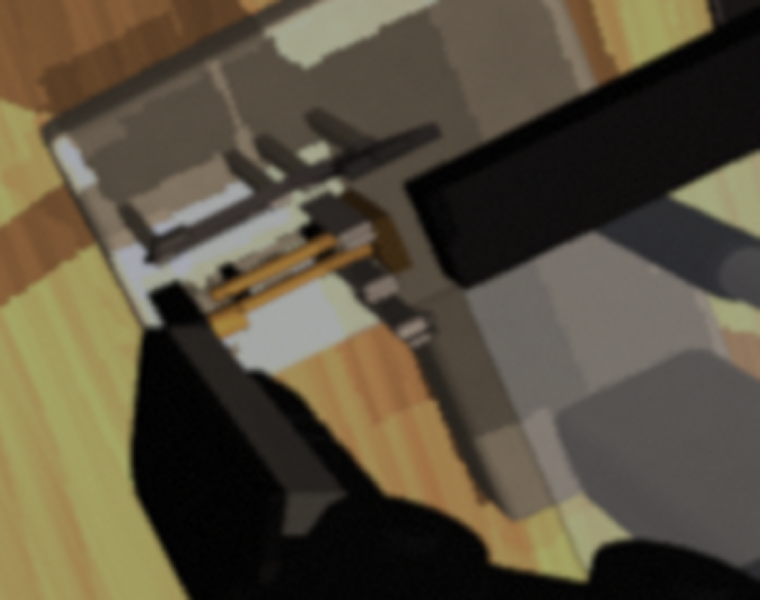

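View pics/c2.png

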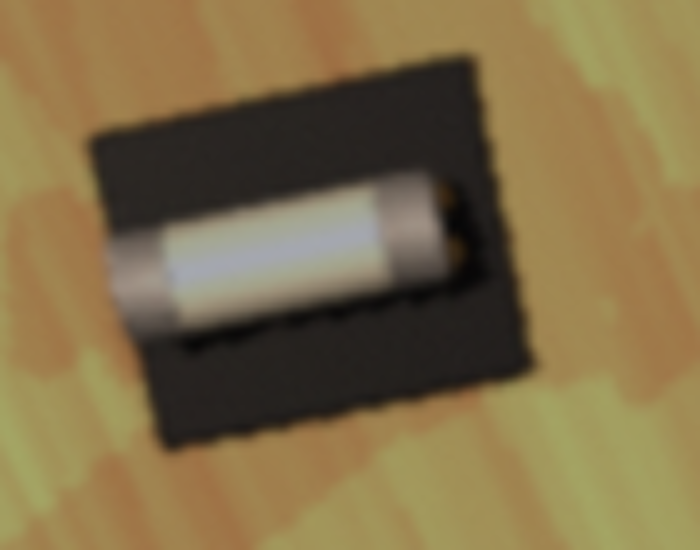

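Call:
{"name": "step_arm", "arguments": {
  "xyz": [
    [400,200,0],
    [400,200,0],
    [400,200,0],
    [400,200,0],
    [400,200,0],
    [400,200,0],
    [400,200,0],
    [400,200,0],
    [400,200,0],
    [400,200,0]
  ],
  "spin": [0,0,0,0,0,0,0,0,0,0],
  "fingers": [100,100,100,100,100,100,100,100,100,100]
}}

```text
time_s: 3.1
eef_pos: [0.8001, 0.3944, 0.334]
eef_rot: [0.699, 0.16, 0.681, -0.146]
wrist_force: [-0.5, -0.3, 0.5]
opening: 0.998
```

Run:
```python
from h import *
o=ctrl.get_obs(); np.set_printoptions(precision=3,suppress=True)
print(o['q'],o['eef_pos'],o['time_s']); w,x,y,z=o['eef_rot']; print(R.from_quat([x,y,z,w]).as_matrix())
```

```text
[0.324 0.957 0.303 0.005 1.85  0.762] [0.8   0.394 0.334] 3.1
[[ 0.029  0.422  0.906]
 [ 0.015  0.906 -0.423]
 [-0.999  0.025  0.02 ]]
```

Call:
{"name": "step_arm", "arguments": {
  "xyz": [
    [400,200,0],
    [400,200,0],
    [400,200,0],
    [400,200,0]
  ],
  "spin": [0,0,0,0],
  "fingers": [100,100,100,100]
}}

```text
time_s: 3.5
eef_pos: [0.826, 0.4101, 0.292]
eef_rot: [0.712, 0.17, 0.668, -0.135]
wrist_force: [1.1, 0.4, -1.1]
opening: 0.998
```

Run:
```python
from h import *
o=ctrl.get_obs(); np.set_printoptions(precision=3,suppress=True)
print(o['q'],o['eef_pos'],o['time_s']); w,x,y,z=o['eef_rot']; print(R.from_quat([x,y,z,w]).as_matrix())
```

```text
[0.329 1.009 0.298 0.01  1.755 0.766] [0.826 0.41  0.292] 3.5
[[ 0.072  0.419  0.905]
 [ 0.035  0.906 -0.422]
 [-0.997  0.062  0.051]]
```

Call:
{"name": "step_arm", "arguments": {
  "xyz": [
    [-120,-60,60],
    [-120,-60,60],
    [-120,-60,60],
    [-120,-60,60]
  ],
  "spin": [0,0,0,0],
  "fingers": [100,100,100,100]
}}

```text
time_s: 3.9
eef_pos: [0.7019, 0.3494, 0.3549]
eef_rot: [0.712, 0.17, 0.668, -0.134]
wrist_force: [0.5, -0.1, 1.0]
opening: 0.998
```

```bash
cat > st.py <<'E'
from h import *
o=ctrl.get_obs(); np.set_printoptions(precision=3,suppress=True)
print(o['q'],o['eef_pos'],o['time_s'],o['wrist_force']); w,x,y,z=o['eef_rot']; print(R.from_quat([x,y,z,w]).as_matrix())
E
python3 st.py
```

```text
[0.306 0.551 0.903 0.012 1.608 0.741] [0.702 0.349 0.355] 3.9 [ 0.45  -0.111  0.999]
[[ 0.072  0.418  0.906]
 [ 0.035  0.906 -0.421]
 [-0.997  0.062  0.05 ]]
```

Call:
{"name": "step_arm", "arguments": {
  "xyz": [
    [0,0,0],
    [0,0,0],
    [0,0,0],
    [0,0,0],
    [0,0,0],
    [0,0,0],
    [0,0,0],
    [0,0,0],
    [0,0,0],
    [0,0,0]
  ],
  "spin": [1.5,1.5,1.5,1.5,1.5,1.5,1.5,1.5,1.5,1.5],
  "fingers": [100,100,100,100,100,100,100,100,100,100]
}}

```text
time_s: 4.9
eef_pos: [0.7061, 0.3505, 0.3514]
eef_rot: [0.612, -0.334, 0.603, 0.388]
wrist_force: [0.3, 0.4, 0.2]
opening: 0.999
```

Call:
{"name": "step_arm", "arguments": {
  "xyz": [
    [0,0,0],
    [0,0,0],
    [0,0,0],
    [0,0,0],
    [0,0,0],
    [0,0,0],
    [40,20,20],
    [80,40,40]
  ],
  "spin": [1.15,1.15,1.15,1.15,1.15,1.15,1.15,1.15],
  "fingers": [100,100,100,100,100,100,100,100]
}}

```text
time_s: 5.7
eef_pos: [0.7597, 0.3775, 0.377]
eef_rot: [0.306, -0.61, 0.322, 0.656]
wrist_force: [15.3, 5.2, 85.3]
opening: 1.002
```

```bash
cat >> st.py <<'E'
M=R.from_quat([x,y,z,w]).as_matrix()
print('lean deg toward -y',np.degrees(np.arcsin(-M[2,1]*-1*-1)),'y_z',M[2,1],'z_z',M[2,2],'lean tot',np.degrees(np.arccos(-M[2,0])),'y az',np.degrees(np.arctan2(M[1,1],M[0,1])),'tool az',np.degrees(np.arctan2(o['eef_pos'][1],o['eef_pos'][0])))
E
python3 st.py
```

```text
[ 0.311  0.911  0.297  0.031  1.994 -1.896] [0.76  0.377 0.377] 5.7 [15.342  5.175 85.263]
[[-0.067 -0.795 -0.603]
 [ 0.008 -0.605  0.797]
 [-0.998  0.049  0.047]]
lean deg toward -y -2.795127547921964 y_z 0.04876483081414712 z_z 0.047134362593045945 lean tot 3.8888289995297174 y az -142.74981475140422 tool az 26.421255739673118
```

Call:
{"name": "step_arm", "arguments": {
  "xyz": [
    [5,3,3],
    [10,5,6]
  ],
  "spin": [0,0],
  "fingers": [100,100]
}}

```text
time_s: 5.9
eef_pos: [0.7613, 0.3789, 0.3764]
eef_rot: [0.31, -0.611, 0.322, 0.653]
wrist_force: [0.1, 0.7, 0.7]
opening: 0.995
```

```bash
python3 st.py
```

```text
[ 0.312  0.911  0.299  0.032  1.986 -1.89 ] [0.761 0.379 0.376] 5.9 [0.074 0.685 0.748]
[[-0.061 -0.798 -0.599]
 [ 0.011 -0.601  0.8  ]
 [-0.998  0.042  0.046]]
lean deg toward -y -2.4222116394168087 y_z 0.04226297676378599 z_z 0.04589860310913127 lean tot 3.577158140003122 y az -143.053440849178 tool az 26.459459823965602
```

Call:
{"name": "step_arm", "arguments": {
  "xyz": [
    [20,10,12],
    [40,20,25],
    [80,40,50],
    [120,60,75],
    [160,80,100],
    [200,100,125],
    [240,120,150],
    [280,140,175]
  ],
  "spin": [0,0,0,0,0,0,0,0],
  "fingers": [100,100,100,100,100,100,100,100]
}}

```text
time_s: 6.7
eef_pos: [0.7626, 0.3821, 0.3999]
eef_rot: [0.322, -0.62, 0.31, 0.645]
wrist_force: [-0.1, 0.5, -0.4]
opening: 1.0
```

```bash
python3 st.py
```

```text
[ 0.313  0.884  0.298  0.039  1.973 -1.887] [0.763 0.382 0.4  ] 6.7 [-0.093  0.453 -0.415]
[[-0.023 -0.8   -0.6  ]
 [ 0.03  -0.6    0.799]
 [-0.999  0.001  0.038]]
lean deg toward -y -0.040591407144598864 y_z 0.0007084536434278643 z_z 0.037929201660018355 lean tot 2.174083908230239 y az -143.10174675328489 tool az 26.614206953848363
```

Call:
{"name": "step_arm", "arguments": {
  "xyz": [
    [50,25,0],
    [100,50,0],
    [150,75,0],
    [200,100,0],
    [250,125,0],
    [300,150,0],
    [350,175,0],
    [400,200,0],
    [450,225,0],
    [500,250,0]
  ],
  "spin": [0,0,0,0,0,0,0,0,0,0],
  "fingers": [100,100,100,100,100,100,100,100,100,100]
}}

```text
time_s: 7.7
eef_pos: [0.8058, 0.4066, 0.3052]
eef_rot: [0.333, -0.628, 0.299, 0.636]
wrist_force: [-0.0, 0.3, 0.2]
opening: 1.004
```

```bash
python3 st.py
```

```text
[ 0.322  0.993  0.299  0.043  1.824 -1.881] [0.806 0.407 0.305] 7.7 [-0.007  0.313  0.222]
[[ 0.011 -0.8   -0.6  ]
 [ 0.048 -0.599  0.799]
 [-0.999 -0.038  0.031]]
lean deg toward -y 2.159348206187725 y_z -0.037678814802350025 z_z 0.031161179726385005 lean tot 2.802589427483092 y az -143.1778600460839 tool az 26.775048025489298
```

Call:
{"name": "step_arm", "arguments": {
  "xyz": [
    [1000,500,400],
    [1000,500,400],
    [1000,500,400],
    [1000,500,400]
  ],
  "spin": [0,0,0,0],
  "fingers": [100,100,100,100]
}}

```text
time_s: 8.1
eef_pos: [0.8145, 0.4126, 0.3134]
eef_rot: [-0.345, 0.637, -0.288, -0.627]
wrist_force: [0.1, -0.1, -0.1]
opening: 1.001
```

```bash
python3 st.py
```

```text
[ 0.323  0.984  0.298  0.048  1.791 -1.878] [0.814 0.413 0.313] 8.1 [ 0.095 -0.075 -0.122]
[[ 0.049 -0.799 -0.6  ]
 [ 0.066 -0.597  0.8  ]
 [-0.997 -0.079  0.024]]
lean deg toward -y 4.52858069050016 y_z -0.07895637537987887 z_z 0.023626167944677673 lean tot 4.727418988095749 y az -143.2356876823464 tool az 26.862939975491788
```

Call:
{"name": "step_arm", "arguments": {
  "xyz": [
    [3000,1500,1000],
    [3000,1500,1000],
    [3000,1500,1000],
    [3000,1500,1000],
    [3000,1500,1000],
    [3000,1500,1000],
    [3000,1500,1000],
    [3000,1500,1000],
    [3000,1500,1000],
    [3000,1500,1000]
  ],
  "spin": [0,0,0,0,0,0,0,0,0,0],
  "fingers": [100,100,100,100,100,100,100,100,100,100]
}}

```text
time_s: 9.1
eef_pos: [0.8283, 0.4223, 0.3004]
eef_rot: [-0.356, 0.644, -0.276, -0.618]
wrist_force: [0.6, 0.5, -0.7]
opening: 0.999
```

```bash
python3 st.py
```

```text
[ 0.327  1.     0.299  0.053  1.736 -1.874] [0.828 0.422 0.3  ] 9.1 [ 0.598  0.458 -0.712]
[[ 0.084 -0.796 -0.599]
 [ 0.084 -0.594  0.8  ]
 [-0.993 -0.118  0.017]]
lean deg toward -y 6.751068054804668 y_z -0.11755590929894882 z_z 0.01714764270164343 lean tot 6.82285065067207 y az -143.28667429847715 tool az 27.017183246123043
```

Call:
{"name": "step_arm", "arguments": {
  "xyz": [
    [1000,500,400],
    [1000,500,400]
  ],
  "spin": [0,0],
  "fingers": [100,100]
}}

```text
time_s: 9.3
eef_pos: [0.8383, 0.4277, 0.3069]
eef_rot: [-0.368, 0.652, -0.264, -0.608]
wrist_force: [-0.4, -0.0, 0.7]
opening: 1.001
```

```bash
python3 st.py|tail -1
```

```text
lean deg toward -y 9.135685506329182 y_z -0.1587730270658687 z_z 0.009931574445388613 lean tot 9.153694237543048 y az -143.3185852061161 tool az 27.03181115589729
```

Call:
{"name": "step_arm", "arguments": {
  "xyz": [
    [1000,500,400]
  ],
  "spin": [0],
  "fingers": [100]
}}

```text
time_s: 9.4
eef_pos: [0.8461, 0.4318, 0.311]
eef_rot: [-0.377, 0.658, -0.255, -0.6]
wrist_force: [0.1, 0.4, 0.3]
opening: 0.994
```

```bash
python3 st.py
```

```text
[ 0.327  0.992  0.299  0.063  1.671 -1.872] [0.846 0.432 0.311] 9.4 [0.113 0.404 0.284]
[[ 0.149 -0.788 -0.598]
 [ 0.117 -0.586  0.802]
 [-0.982 -0.19   0.005]]
lean deg toward -y 10.932497486640546 y_z -0.1896523678801046 z_z 0.004567318173370416 lean tot 10.935706345197755 y az -143.333736561368 tool az 27.038942893273436
```

Call:
{"name": "step_arm", "arguments": {
  "xyz": [
    [-30,-9,0],
    [-70,-20,0],
    [-120,-35,0],
    [-165,-48,0],
    [-210,-61,-10],
    [-255,-74,-40],
    [-300,-87,-70],
    [-340,-98,-100],
    [-370,-107,-130],
    [-390,-113,-150]
  ],
  "spin": [-0.1,-0.2,-0.35,-0.5,-0.6,-0.7,-0.8,-0.885,-0.885,-0.885],
  "fingers": [80,60,60,60,60,60,60,60,60,60]
}}

```text
time_s: 10.4
eef_pos: [0.4529, 0.3181, 0.1591]
eef_rot: [0.597, -0.485, 0.512, 0.382]
wrist_force: [0.3, -0.2, -0.1]
opening: 0.603
```

```bash
python3 st.py
python3 - <<'E'
from h import *
im=eyes.camera('wrist'); crop(im,0,0,560,420,1.4,'pics/d_wrist.png')
E
```

```text
[ 0.465  0.151  1.833 -0.14   1.015 -0.796] [0.453 0.318 0.159] 10.4 [ 0.345 -0.182 -0.145]
[[ 0.183 -0.953  0.241]
 [-0.041  0.238  0.97 ]
 [-0.982 -0.188  0.004]]
lean deg toward -y 10.810090087404998 y_z -0.1875542976181419 z_z 0.004445344584536881 lean tot 10.81316260099148 y az 165.99668709317388 tool az 35.08156886232132
```

View pics/d_wrist.png

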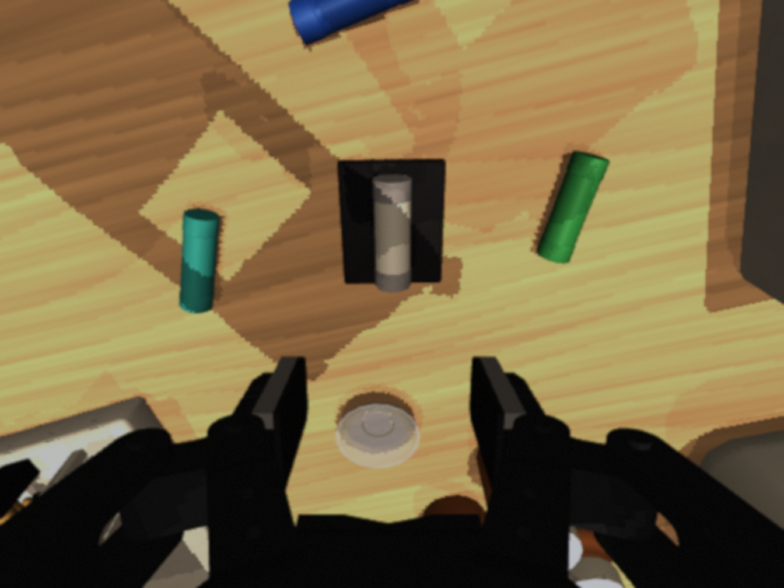

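Run:
```python
from h import *
c=lambda u,v:(u/1.4,v/1.4)
P=lambda p,z,s='': print(s,np.round(onz('wrist',c(*p),z)*1000,1))
for z in (.03,.035,.04):
  P((393.5,178),z,'far cap end');P((393,285),z,'near')
for p in ((338,160),(445,160),(442,283),(345,283)): P(p,.006,'pl')
print(proj('wrist',ctrl.get_obs()['eef_pos'])*1.4)
```

```text
far cap end [414.  327.7  30. ]
near [470.6 313.6  30. ]
far cap end [412.8 327.9  35. ]
near [468.3 314.1  35. ]
far cap end [411.7 328.1  40. ]
near [466.  314.6  40. ]
pl [402.9 300.1   6. ]
pl [416.7 355.4   6. ]
pl [487.5 339.8   6. ]
pl [473.5 283.4   6. ]
[385.79867275 394.49820291]
```

```bash
python3 st.py
python3 - <<'E'
from h import *
for n in('scene','side'):
  im=eyes.camera(n); cv2.imwrite(f'pics/e_{n}.png',im[:,:,::-1])
im=eyes.camera('wrist'); crop(im,0,0,560,420,1.4,'pics/e_wrist.png')
a=cv2.imread('pics/e_wrist.png');b=cv2.imread('pics/d_wrist.png');print(cv2.phaseCorrelate(np.float32(a[:300,:,1]),np.float32(b[:300,:,1])))
s=cv2.imread('pics/e_scene.png')[:,:,::-1]; d=cv2.imread('pics/e_side.png')[:,:,::-1]
crop(s,330,180,450,300,5,'pics/e1.png'); crop(d,180,230,320,370,5,'pics/e2.png')
E
```

```text
[ 0.466  0.152  1.842 -0.14   1.015 -0.796] [0.448 0.316 0.154] 10.45 [-2.583  0.655 -4.169]
[[ 0.174 -0.955  0.241]
 [-0.045  0.237  0.971]
 [-0.984 -0.18  -0.002]]
lean deg toward -y 10.35977373877935 y_z -0.17982855426605648 z_z -0.0017460500423991943 lean tot 10.360267453060482 y az 166.0850113241984 tool az 35.24117103698731
((0.020900867266334444, 0.8045287331769657), 0.7377411038716634)
```

View pics/e1.png

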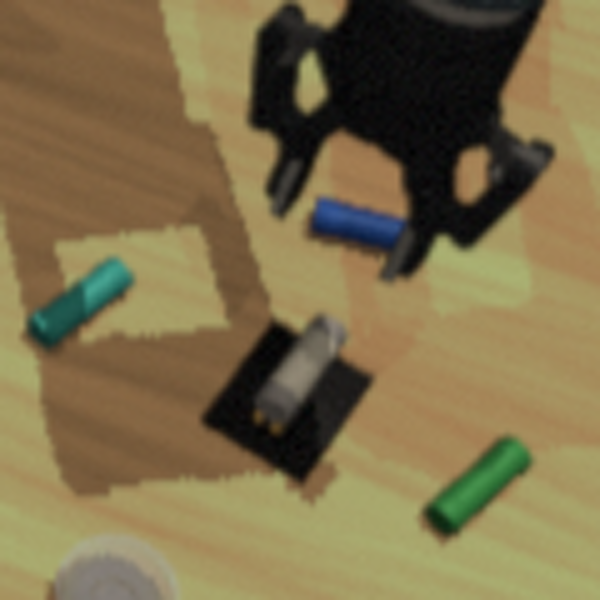

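View pics/e2.png

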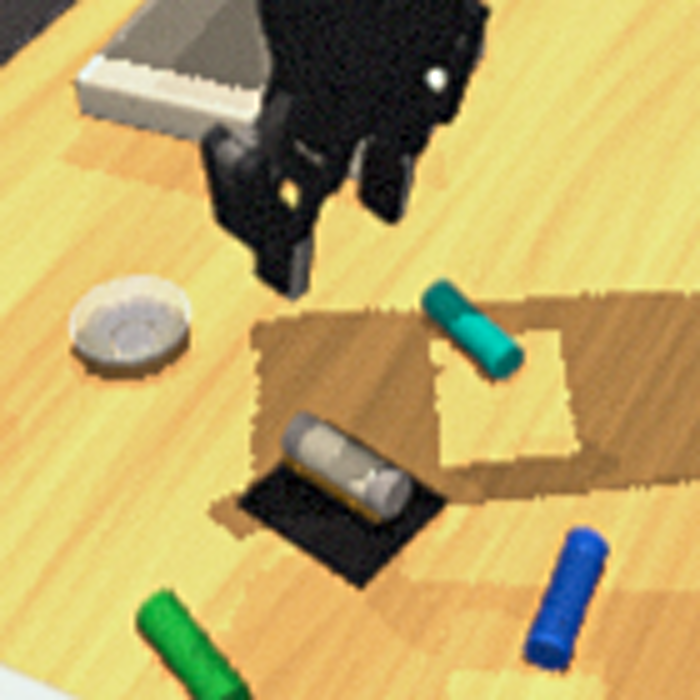

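```bash
python3 - <<'E'
from h import *
o=ctrl.get_obs(); print(o['eef_pos'],o['time_s'])
im=eyes.camera('wrist'); cv2.imwrite('pics/f_wrist.png',im[:,:,::-1])
hsv=cv2.cvtColor(im,cv2.COLOR_RGB2HSV)
# black plate
m=((hsv[...,2]<60)).astype(np.uint8); m[240:]=0; m[:, :200]=0; m[:,360:]=0
m=cv2.morphologyEx(m,cv2.MORPH_CLOSE,np.ones((3,3)))
cs,_=cv2.findContours(m,cv2.RETR_EXTERNAL,cv2.CHAIN_APPROX_NONE); c=max(cs,key=cv2.contourArea)
r=cv2.minAreaRect(c); print(r); b=cv2.boxPoints(r)
pts=np.array([onz('wrist',p,.006,o) for p in b])*1000; print(np.round(pts,1), pts.mean(0))
# cartridge: inside, non black
q=(hsv[...,2]>75)&(hsv[...,1]<90); q=q.astype(np.uint8); q[:115]=0;q[215:]=0;q[:,255:][:,:0]=0; q[:,:260]=0;q[:,302:]=0
cs,_=cv2.findContours(q,cv2.RETR_EXTERNAL,cv2.CHAIN_APPROX_NONE); c=max(cs,key=cv2.contourArea); r=cv2.minAreaRect(c);print(r)
b=cv2.boxPoints(r);print(b)
for z in (.035,.04): print(onz('wrist',r[0],z,o)*1000)
E
python3 st.py
```

```text
[0.45632156 0.31907892 0.16134367] 10.6
((276.5, 153.0), (88.0, 75.0), 90.0)
[[410.3 302.1   6. ]
 [424.2 357.5   6. ]
 [496.7 343.    6. ]
 [481.  280.7   6. ]] [453.04559948 320.80655117   6.        ]
((278.0020751953125, 162.6206512451172), (78.91931915283203, 24.841136932373047), 89.01223754882812)
[[264.9031  123.38097]
 [289.74057 122.95274]
 [291.10104 201.86034]
 [266.26358 202.28856]]
[449.23821938 322.77908294  35.        ]
[447.5339964  323.16673713  40.        ]
[ 0.463  0.154  1.823 -0.14   1.017 -0.798] [0.458 0.319 0.162] 10.65 [0.927 0.198 0.336]
[[ 0.188 -0.952  0.242]
 [-0.039  0.239  0.97 ]
 [-0.981 -0.191  0.007]]
lean deg toward -y 11.036873427158776 y_z -0.19144069446977113 z_z 0.007361918545308155 lean tot 11.045133690126935 y az 165.93588072884756 tool az 34.91782179409198
```

Call:
{"name": "step_arm", "arguments": {
  "xyz": [
    [-3,0,-45],
    [-3,0,-90],
    [-3,0,-120],
    [-3,0,-137],
    [-3,0,-137],
    [-3,0,-137]
  ],
  "spin": [0,0,0,0,0,0],
  "fingers": [60,60,60,60,60,60]
}}

```text
time_s: 11.25
eef_pos: [0.4551, 0.3195, 0.0249]
eef_rot: [0.598, -0.485, 0.511, 0.381]
wrist_force: [0.3, -0.4, 0.8]
opening: 0.602
```

Run:
```python
from h import *
im=eyes.camera('wrist'); crop(im,0,0,560,420,1.4,'pics/g_wrist.png')
```

```text
(no output)
```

View pics/g_wrist.png

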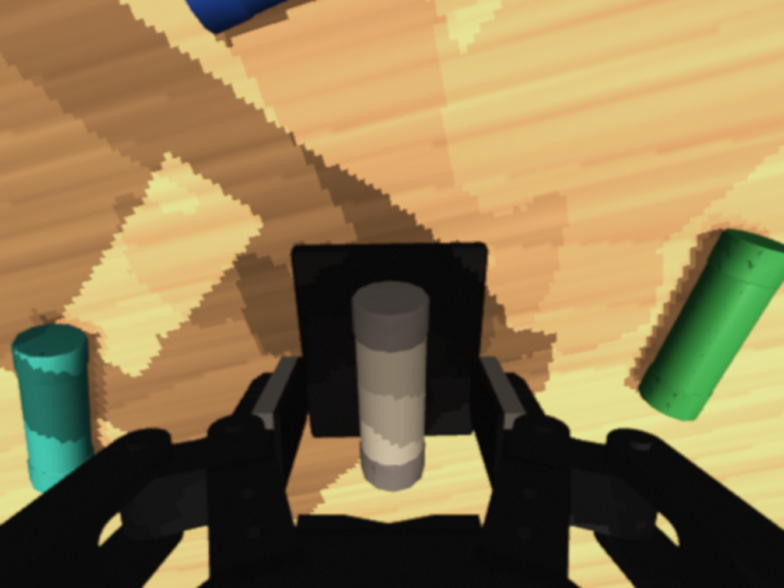

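Run:
```python
from h import *
o=ctrl.get_obs(); print(o['eef_pos'])
w,x,y,z=o['eef_rot'];M=R.from_quat([x,y,z,w]).as_matrix(); g=o['eef_pos']-.008*M[:,0]; print('grasp',g)
for p in ((391,314),(391,283),(392,486),(391,347),(392,456)):
  for zz in (.04,):
    q=onz('wrist',(p[0]/1.4,p[1]/1.4),zz,o); print(p,q, 'along axis (-y tool horiz)',np.dot((q-g)[:2],-M[:2,1]/np.linalg.norm(M[:2,1]))*1000)
```

```text
[0.45528157 0.31968153 0.02548215]
grasp [0.45378175 0.31999611 0.033334  ]
(391, 314) [0.42106515 0.32955742 0.04      ] along axis (-y tool horiz) -34.05987642446322
(391, 283) [0.41315709 0.33151531 0.04      ] along axis (-y tool horiz) -42.20666454972591
(392, 486) [0.47665107 0.31609392 0.04      ] along axis (-y tool horiz) 23.13137833730266
(391, 347) [0.43007911 0.32732573 0.04      ] along axis (-y tool horiz) -24.773812557882206
(392, 456) [0.46523704 0.31890856 0.04      ] along axis (-y tool horiz) 11.375526118292026
```

Call:
{"name": "step_arm", "arguments": {
  "xyz": [
    [0,0,-2],
    [0,0,-2],
    [0,0,-2],
    [0,0,-2],
    [0,0,-2],
    [0,0,-2]
  ],
  "spin": [0,0,0,0,0,0],
  "fingers": [40,20,5,5,5,5]
}}

```text
time_s: 11.9
eef_pos: [0.4541, 0.3195, 0.0229]
eef_rot: [0.598, -0.485, 0.511, 0.381]
wrist_force: [-0.9, 1.9, 6.2]
opening: 0.213
```

Call:
{"name": "step_arm", "arguments": {
  "xyz": [
    [0,0,10],
    [0,0,30],
    [0,0,60],
    [20,10,100],
    [50,25,140],
    [90,45,180],
    [130,65,220],
    [170,85,230],
    [210,105,230],
    [240,120,230]
  ],
  "spin": [0,0,0,0.1,0.2,0.35,0.5,0.6,0.7,0.7],
  "fingers": [0,0,0,0,0,0,0,0,0,0]
}}

```text
time_s: 12.9
eef_pos: [0.6951, 0.4388, 0.2542]
eef_rot: [-0.43, 0.632, -0.313, -0.563]
wrist_force: [-0.5, 0.1, -0.5]
opening: 0.214
```

```bash
python3 st.py
```

```text
[ 0.414  0.598  1.039  0.013  1.313 -1.616] [0.695 0.439 0.254] 12.9 [-0.55   0.099 -0.485]
[[ 0.169 -0.881 -0.442]
 [ 0.088 -0.433  0.897]
 [-0.982 -0.191  0.004]]
lean deg toward -y 11.008036405204422 y_z -0.1909466782269585 z_z 0.004436086879591322 lean tot 11.011043793552904 y az -153.80730605658158 tool az 32.262563603975714
```

Call:
{"name": "step_arm", "arguments": {
  "xyz": [
    [30,-8,15],
    [60,-16,30],
    [90,-20,45],
    [105,-22,55],
    [115,-24,60],
    [122,-24,64],
    [128,-24,68],
    [134,-24,70]
  ],
  "spin": [0,0.02,0.02,0.02,0.02,0.02,0.02,0.02],
  "fingers": [0,0,0,0,0,0,0,0]
}}

```text
time_s: 13.7
eef_pos: [0.8267, 0.4143, 0.3217]
eef_rot: [-0.424, 0.634, -0.309, -0.568]
wrist_force: [0.0, 0.3, -0.2]
opening: 0.213
```

```bash
python3 st.py
```

```text
[ 0.326  0.883  0.461  0.033  1.613 -1.716] [0.827 0.414 0.322] 13.7 [ 0.04   0.295 -0.158]
[[ 0.164 -0.874 -0.458]
 [ 0.09  -0.449  0.889]
 [-0.982 -0.187  0.005]]
lean deg toward -y 10.775820159240084 y_z -0.18696675517402345 z_z 0.004889273595635069 lean tot 10.77954812536395 y az -152.79078184601264 tool az 26.61491767563129
```

Call:
{"name": "step_arm", "arguments": {
  "xyz": [
    [15,8,5],
    [30,15,10],
    [40,20,15]
  ],
  "spin": [0,0,0],
  "fingers": [0,0,0]
}}

```text
time_s: 14.0
eef_pos: [0.8487, 0.4256, 0.3259]
eef_rot: [-0.428, 0.636, -0.304, -0.565]
wrist_force: [-0.0, 0.0, -0.7]
opening: 0.211
```

Call:
{"name": "step_arm", "arguments": {
  "xyz": [
    [300,150,150]
  ],
  "spin": [0],
  "fingers": [0]
}}

```text
time_s: 14.1
eef_pos: [0.8565, 0.4296, 0.3351]
eef_rot: [-0.439, 0.642, -0.293, -0.557]
wrist_force: [0.1, 0.1, -0.6]
opening: 0.213
```

Call:
{"name": "step_arm", "arguments": {
  "xyz": [
    [1000,500,500]
  ],
  "spin": [0],
  "fingers": [0]
}}

```text
time_s: 14.2
eef_pos: [0.8646, 0.4338, 0.3451]
eef_rot: [-0.449, 0.648, -0.28, -0.548]
wrist_force: [0.2, 0.4, -0.1]
opening: 0.21
```

Call:
{"name": "step_arm", "arguments": {
  "xyz": [
    [1000,500,500]
  ],
  "spin": [0],
  "fingers": [0]
}}

```text
time_s: 14.3
eef_pos: [0.8723, 0.4377, 0.3526]
eef_rot: [-0.458, 0.653, -0.269, -0.54]
wrist_force: [-0.2, 0.0, -0.2]
opening: 0.211
```

```bash
python3 st.py
```

```text
[ 0.329  0.955  0.298  0.048  1.579 -1.709] [0.872 0.438 0.353] 14.3 [-0.218  0.03  -0.159]
[[ 0.272 -0.846 -0.458]
 [ 0.143 -0.435  0.889]
 [-0.951 -0.308  0.003]]
lean deg toward -y 17.919037903547924 y_z -0.30767279100069217 z_z 0.003051545846488507 lean tot 17.91994913465497 y az -152.80253327902062 tool az 26.64522133326632
```

Call:
{"name": "step_arm", "arguments": {
  "xyz": [
    [1000,500,500]
  ],
  "spin": [0],
  "fingers": [0]
}}

```text
time_s: 14.4
eef_pos: [0.8799, 0.4415, 0.3585]
eef_rot: [-0.467, 0.657, -0.259, -0.532]
wrist_force: [-0.1, 0.4, -0.1]
opening: 0.214
```

Call:
{"name": "step_arm", "arguments": {
  "xyz": [
    [1000,500,500]
  ],
  "spin": [0],
  "fingers": [0]
}}

```text
time_s: 14.5
eef_pos: [0.8875, 0.4453, 0.3638]
eef_rot: [-0.476, 0.661, -0.248, -0.525]
wrist_force: [0.3, 0.1, -0.1]
opening: 0.212
```

Call:
{"name": "step_arm", "arguments": {
  "xyz": [
    [1000,500,500]
  ],
  "spin": [0],
  "fingers": [0]
}}

```text
time_s: 14.6
eef_pos: [0.8951, 0.4492, 0.3693]
eef_rot: [-0.484, 0.665, -0.237, -0.517]
wrist_force: [-0.4, -1.1, 0.1]
opening: 0.215
```

Call:
{"name": "step_arm", "arguments": {
  "xyz": [
    [1000,500,500]
  ],
  "spin": [0],
  "fingers": [0]
}}

```text
time_s: 14.7
eef_pos: [0.9028, 0.453, 0.3752]
eef_rot: [-0.492, 0.669, -0.227, -0.509]
wrist_force: [-0.1, 0.6, -0.6]
opening: 0.218
```

Call:
{"name": "step_arm", "arguments": {
  "xyz": [
    [1000,500,500]
  ],
  "spin": [0],
  "fingers": [0]
}}

```text
time_s: 14.8
eef_pos: [0.9105, 0.4568, 0.3811]
eef_rot: [-0.501, 0.673, -0.216, -0.5]
wrist_force: [0.0, -0.3, -1.0]
opening: 0.212
```

Call:
{"name": "step_arm", "arguments": {
  "xyz": [
    [1000,500,500]
  ],
  "spin": [0],
  "fingers": [0]
}}

```text
time_s: 14.9
eef_pos: [0.9181, 0.4607, 0.3871]
eef_rot: [-0.509, 0.676, -0.204, -0.492]
wrist_force: [1.4, 0.3, -0.7]
opening: 0.214
```

```bash
python3 st.py
```

```text
[ 0.328  0.943  0.299  0.074  1.396 -1.711] [0.918 0.461 0.387] 14.9 [ 1.399  0.293 -0.739]
[[ 0.433 -0.777 -0.457]
 [ 0.224 -0.398  0.889]
 [-0.873 -0.487  0.002]]
lean deg toward -y 29.164316423337105 y_z -0.48731591226747445 z_z 0.0016164895377421273 lean tot 29.164492337370564 y az -152.85455888458128 tool az 26.64746324238031
```

Call:
{"name": "step_arm", "arguments": {
  "xyz": [
    [1000,500,500]
  ],
  "spin": [0],
  "fingers": [0]
}}

```text
time_s: 15.0
eef_pos: [0.9257, 0.4645, 0.393]
eef_rot: [-0.517, 0.68, -0.193, -0.483]
wrist_force: [-0.2, 0.1, -0.4]
opening: 0.214
```

Call:
{"name": "step_arm", "arguments": {
  "xyz": [
    [-25,-10,0],
    [-65,-26,0],
    [-110,-44,0],
    [-155,-62,-10],
    [-200,-85,-20],
    [-245,-110,-40],
    [-290,-140,-60],
    [-320,-175,-80],
    [-345,-215,-95],
    [-360,-260,-110]
  ],
  "spin": [0,-0.05,-0.12,-0.2,-0.28,-0.34,-0.386,-0.386,-0.386,-0.386],
  "fingers": [0,0,0,0,0,0,0,0,0,0]
}}

```text
time_s: 16.0
eef_pos: [0.5679, 0.2161, 0.2861]
eef_rot: [-0.599, 0.63, -0.32, -0.376]
wrist_force: [1.1, -1.2, -1.4]
opening: 0.211
```

```bash
python3 st.py
```

```text
[ 0.195 -0.093  1.892 -0.072  0.805 -1.43 ] [0.568 0.216 0.286] 16.0 [ 1.086 -1.183 -1.431]
[[ 0.513 -0.854 -0.091]
 [ 0.048 -0.077  0.996]
 [-0.857 -0.515  0.002]]
lean deg toward -y 30.99941792498637 y_z -0.5150293668133099 z_z 0.0017303041178772238 lean tot 30.99961220874516 y az -174.8481592852947 tool az 20.830367517011318
```

Call:
{"name": "step_arm", "arguments": {
  "xyz": [
    [-8,-40,-15],
    [-16,-85,-30],
    [-24,-125,-50],
    [-30,-155,-65],
    [-30,-165,-65],
    [-30,-165,-65],
    [-30,-165,-65]
  ],
  "spin": [0,0,0,0,0,0,0],
  "fingers": [0,0,0,0,0,0,0]
}}

```text
time_s: 16.7
eef_pos: [0.5405, 0.0509, 0.2224]
eef_rot: [-0.6, 0.63, -0.321, -0.375]
wrist_force: [-0.2, -0.1, -0.4]
opening: 0.216
```

```bash
python3 st.py
python3 - <<'E'
from h import *
im=eyes.camera('wrist'); crop(im,0,0,560,420,1.4,'pics/h_wrist.png')
E
```

```text
[-0.216 -0.203  2.123  0.238  0.715 -2.013] [0.54  0.051 0.222] 16.7 [-0.232 -0.136 -0.386]
[[ 0.513 -0.854 -0.087]
 [ 0.046 -0.074  0.996]
 [-0.857 -0.515  0.001]]
lean deg toward -y 31.009811056818364 y_z -0.5151848446108724 z_z 0.000929789709908535 lean tot 31.009867145844595 y az -175.0175421728149 tool az 5.381303968514263
```

View pics/h_wrist.png

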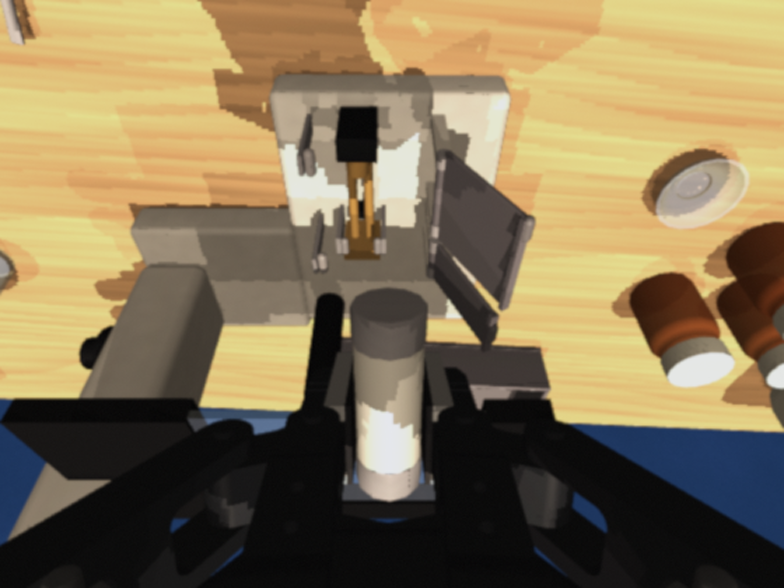

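Run:
```python
import cv2,numpy as np
im=cv2.imread('pics/h_wrist.png')[60:290,260:540]
im=np.clip((im/255.)**.5*255,0,255).astype(np.uint8)
cv2.imwrite('pics/h1.png',cv2.resize(im,None,fx=2.6,fy=2.6,interpolation=cv2.INTER_CUBIC))
```

```text
(no output)
```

View pics/h1.png

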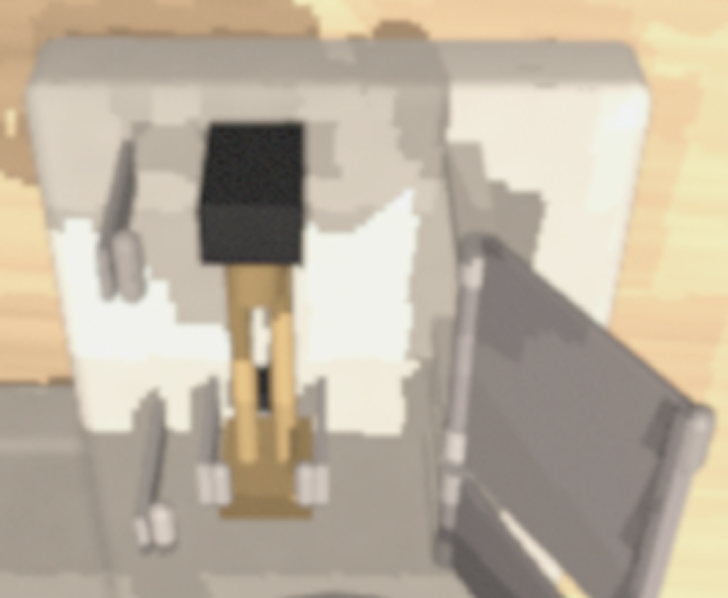

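Run:
```python
from h import *
o=ctrl.get_obs(); print(o['eef_pos'])
c=lambda u,v:((u/2.6+260)/1.4,(v/2.6+60)/1.4)
L=[('FR-53-11',(200,205),.068,-53,-11),('FL',(303,205),.068,-53,11),('RL',(301,263),.068,-39,11),('RR',(202,263),.068,-39,-11),
('jawR',(213,483),.0675,23,-13),('jawL',(313,483),.0675,23,13),('stopR',(220,517),.062,38,-12),('stopL',(313,519),.062,38,12),('dFL',(648,90),.03,-60,88),('dFR',(27,88),.03,-60,-52)]
W=[];H=[];
for n,p,z,hx,hy in L:
    q=onz('wrist',c(*p),z,o)*1000; W.append(q[:2]);H.append((hx,hy)); print(n,np.round(q,1))
W=np.array(W);H=np.array(H,float)
for sel in (range(8),range(10)):
  sel=list(sel)
  w,h=W[sel],H[sel]
  r,rs=R.align_vectors(np.c_[w-w.mean(0),np.zeros(len(w))],np.c_[h-h.mean(0),np.zeros(len(h))])
  yaw=np.degrees(r.as_euler('zyx')[0]); Rm=r.as_matrix()[:2,:2]; t=w.mean(0)-Rm@h.mean(0)
  print('yaw',yaw,'t',t,'res',np.round(w-(h@Rm.T+t),1).tolist())
```

```text
[0.54047821 0.05145902 0.22235657]
FR-53-11 [546.4  25.7  68. ]
FL [544.6  46.1  68. ]
RL [557.7  46.6  68. ]
RR [559.5  26.3  68. ]
jawR [620.3  29.6  67.5]
jawL [618.2  53.7  67.5]
stopR [636.5  31.4  62. ]
stopL [635.1  55.   62. ]
dFL [532.2 119.5  30. ]
dFR [543.6 -14.3  30. ]
yaw 4.690075009784325 t [597.50586592  39.93958163] res [[0.8, 1.1], [0.8, -0.4], [-0.0, -1.1], [-0.0, 0.5], [-1.2, 0.8], [-1.2, -1.0], [0.2, 0.3], [0.7, -0.0]]
yaw 4.737030115752373 t [597.84297771  39.87365749] res [[0.4, 1.2], [0.5, -0.3], [-0.4, -1.0], [-0.4, 0.6], [-1.6, 0.8], [-1.5, -1.0], [-0.2, 0.3], [0.4, 0.0], [1.5, -3.1], [1.2, 2.6]]
```

Run:
```python
from h import *
o=ctrl.get_obs(); m=eyes.camera_model('wrist'); f,cx,cy=K(m); T=m['tool_from_camera']
th=np.radians(10.95); a=np.array([np.sin(th),-np.cos(th),0]); n=np.array([-np.cos(th),-np.sin(th),0]); g=np.array([-.008,0,0])
def hit(uv,off):
    d=T[:3,:3]@np.array([(uv[0]-cx)/f,-(uv[1]-cy)/f,-1]); p=T[:3,3]; q0=g+off*n
    t=((q0-p)@n)/(d@n); q=p+t*d; return (q-g)@a*1000,(q-g)@n*1000,q[2]*1000
for lab,uv,off in (('near top edge',(388,322),.0075),('near bottom edge',(388,289),-.0125),('far top edge',(388,499),.0075),('ring1',(388,356),.0075),('ring2',(388,465),.0075),('nearL',(352,305),0),('nearR',(427,305),0)):
    print(lab,hit((uv[0]/1.4,uv[1]/1.4),off))
im=cv2.imread('pics/h_wrist.png')[270:520,330:450]; im=np.clip((im/255.)**.5*255,0,255).astype(np.uint8)
cv2.imwrite('pics/h2.png',cv2.resize(im,None,fx=3,fy=2.3,interpolation=cv2.INTER_CUBIC))
```

```text
near top edge (np.float64(-32.76000655935796), np.float64(7.500000000000009), np.float64(0.33873043989835017))
near bottom edge (np.float64(-31.51086694164329), np.float64(-12.50000000000002), np.float64(0.311213756830976))
far top edge (np.float64(26.78943928054647), np.float64(7.500000000000015), np.float64(0.29767821783382964))
ring1 (np.float64(-23.13892500159169), np.float64(7.499999999999997), np.float64(0.33209785464017444))
ring2 (np.float64(13.282230379448125), np.float64(7.500000000000002), np.float64(0.30698982319738755))
nearL (np.float64(-33.27217044778028), np.float64(7.668772230907585e-15), np.float64(-8.640340774767704))
nearR (np.float64(-33.272640355693085), np.float64(-5.158415547709468e-15), np.float64(10.043876322137935))
```

View pics/h2.png

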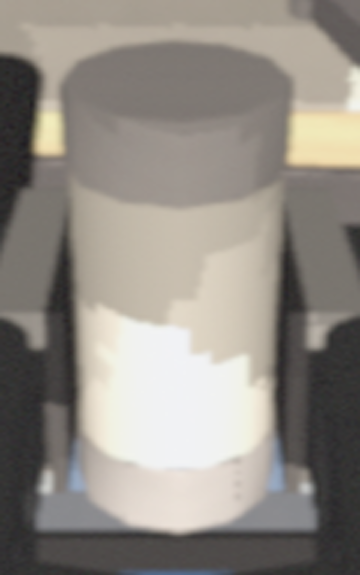

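Call:
{"name": "step_arm", "arguments": {
  "xyz": [
    [-3,-8,-40],
    [-3,-16,-80],
    [-3,-16,-102],
    [10,-15,-102],
    [30,-13,-105],
    [50,-12,-112],
    [66,-10,-117],
    [66,-10,-117],
    [66,-10,-117]
  ],
  "spin": [0,-0.005,-0.005,-0.005,-0.005,-0.005,-0.005,-0.005,-0.005],
  "fingers": [0,0,0,0,0,0,0,0,0]
}}

```text
time_s: 17.65
eef_pos: [0.6057, 0.0423, 0.1043]
eef_rot: [-0.6, 0.629, -0.322, -0.375]
wrist_force: [-0.8, -0.3, -0.9]
opening: 0.212
```

```bash
cat > hp.py <<'E'
from h import *
def holder(p):
    a=np.radians(4.7); d=np.array(p[:2])*1000-[597.5,40]; return np.array([np.cos(a)*d[0]+np.sin(a)*d[1],-np.sin(a)*d[0]+np.cos(a)*d[1],p[2]*1000])
E
cat > look.py <<'E'
import sys
from hp import *
o=ctrl.get_obs(); np.set_printoptions(precision=2,suppress=True); print('TCP holder',holder(o['eef_pos']),o['time_s'],o['wrist_force'],o['opening'])
t=sys.argv[1]
if 'w' in sys.argv[2]: crop(eyes.camera('wrist'),0,0,560,420,1.4,f'pics/{t}_w.png')
if 's' in sys.argv[2]: crop(eyes.camera('side'),170,120,330,280,4,f'pics/{t}_s.png')
if 'c' in sys.argv[2]: crop(eyes.camera('scene'),140,180,330,330,4,f'pics/{t}_c.png')
E
python3 look.py i ws
```

```text
TCP holder [  8.38   1.63 104.27] 17.65 [-0.76 -0.27 -0.94] 0.2117168208386478
```

View pics/i_w.png

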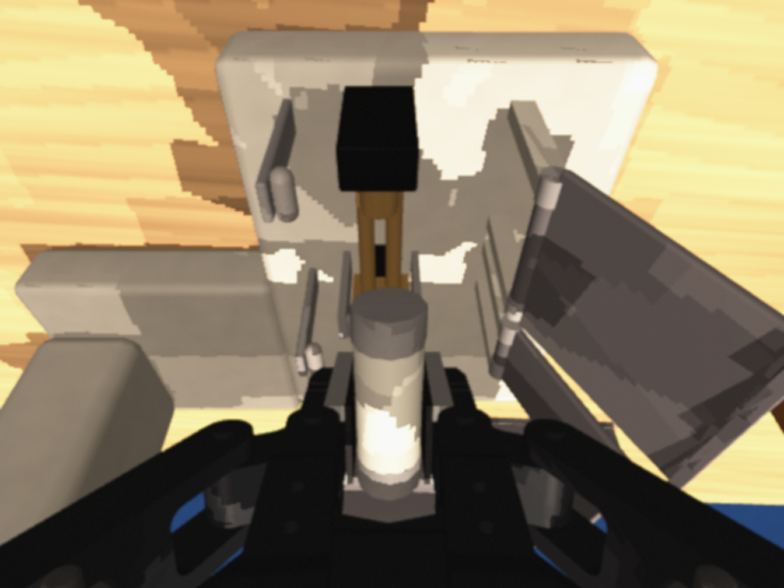

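View pics/i_s.png

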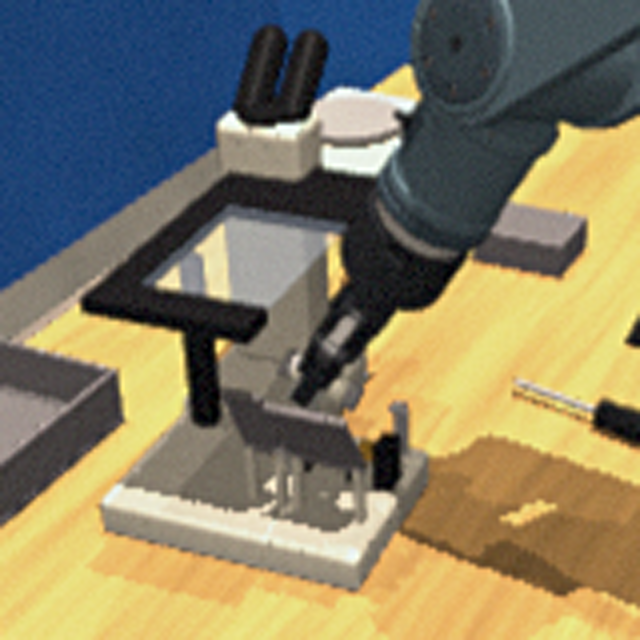

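Run:
```python
from hp import *
o=ctrl.get_obs(); print(holder(o['eef_pos']),o['time_s'])
for n,p,z in (('hFR',(338,147),.068),('hFL',(417,147),.068),('hRR',(337,189),.068),('hRL',(419,189),.068),('dFR',(219,70),.03),('dFL',(657,70),.03),('railL near',(404,192),.055),('railR',(357,192),.055),('ncatch',(285,190),.079),('fcatch',(314,355),.079)):
    print(n,np.round(holder(onz('wrist',(p[0]/1.4,p[1]/1.4),z,o)),1))
m=eyes.camera_model('wrist'); f,cx,cy=K(m); T=m['tool_from_camera']
th=np.radians(10.95); a=np.array([np.sin(th),-np.cos(th),0]); n=np.array([-np.cos(th),-np.sin(th),0]); g=np.array([-.008,0,0])
def hit(uv,off):
    d=T[:3,:3]@np.array([(uv[0]/1.4-cx)/f,-(uv[1]/1.4-cy)/f,-1]); p=T[:3,3]; q0=g+off*n
    t=((q0-p)@n)/(d@n); q=p+t*d; return np.round([(q-g)@a*1000,q[2]*1000],1)
for uv in ((353,320),(427,320),(362,480),(416,480)): print(hit(uv,0))
```

```text
[  7.93776551   1.18590818 104.45370924] 17.75
hFR [-52.5 -11.4  68. ]
hFL [-52.5   8.9  68. ]
hRR [-39.6 -12.6  68. ]
hRL [-39.7  10.   68. ]
dFR [-56.3 -50.   30. ]
dFL [-56.5  83.3  30. ]
railL near [-29.5   6.4  55. ]
railR [-29.5  -8.1  55. ]
ncatch [-47.  -24.3  79. ]
fcatch [ 22.6 -24.6  79. ]
[-29.   -8.5]
[-29.   10.2]
[27.4 -7.6]
[27.4  8.8]
```

Call:
{"name": "step_arm", "arguments": {
  "xyz": [
    [-1,-3,-10],
    [-1,-3,-20],
    [-1,-3,-28],
    [-1,-3,-31],
    [-1,-3,-31],
    [-1,-3,-31]
  ],
  "spin": [0,0,0,0,0,0],
  "fingers": [0,0,0,0,0,0]
}}

```text
time_s: 18.35
eef_pos: [0.6049, 0.0381, 0.0734]
eef_rot: [-0.6, 0.629, -0.323, -0.374]
wrist_force: [0.4, -0.3, 0.2]
opening: 0.216
```

```bash
python3 look.py j w
```

```text
TCP holder [ 7.22 -2.5  73.45] 18.35 [ 0.43 -0.31  0.2 ] 0.21604193488075218
```

View pics/j_w.png

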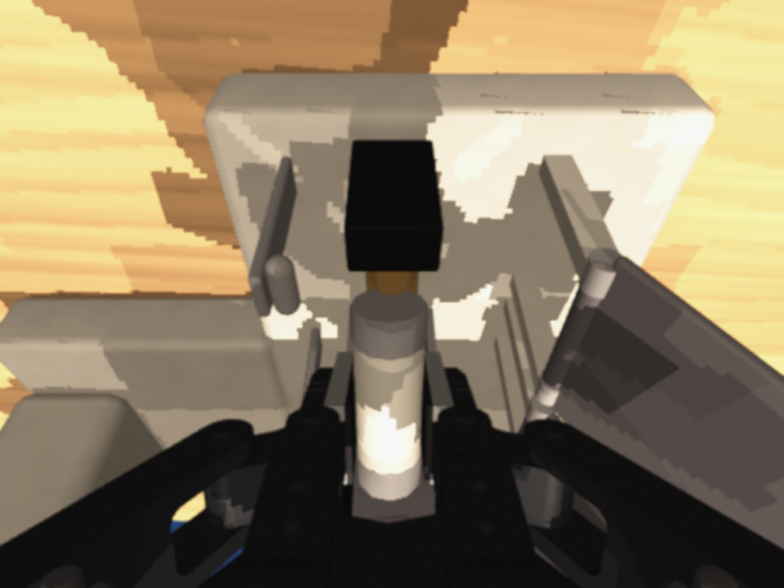

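Run:
```python
from hp import *
o=ctrl.get_obs(); print(holder(o['eef_pos']),o['time_s'])
for n,p,z in (('hFR',(346,228),.068),('hFL',(439,228),.068),('hRR',(347,270),.068),('hRL',(440,270),.068),('dFR',(207,115),.03),('dFL',(712,115),.03),('plR',(366,280),.060),('plL',(419,280),.060)):
    print(n,np.round(holder(onz('wrist',(p[0]/1.4,p[1]/1.4),z,o)),1))
```

```text
[ 7.28350887 -2.51891381 73.54047386] 18.4
hFR [-51.8 -11.3  68. ]
hFL [-51.8   8.7  68. ]
hRR [-39.2 -11.8  68. ]
hRL [-39.2   9.9  68. ]
dFR [-58.2 -49.1  30. ]
dFL [-58.3  81.7  30. ]
plR [-27.8  -8.   60. ]
plL [-27.8   5.9  60. ]
```

Call:
{"name": "step_arm", "arguments": {
  "xyz": [
    [-2,0.3,0],
    [-4,0.2,0],
    [-6,0.1,-1],
    [-6,0.1,-1]
  ],
  "spin": [0,0,0,0],
  "fingers": [0,0,0,0]
}}

```text
time_s: 18.8
eef_pos: [0.5997, 0.0379, 0.0733]
eef_rot: [-0.601, 0.629, -0.322, -0.373]
wrist_force: [3.3, -0.1, 2.4]
opening: 0.215
```

Call:
{"name": "step_arm", "arguments": {
  "xyz": [
    [0,0,-3],
    [0,0,-6],
    [0,0,-8],
    [0,0,-8]
  ],
  "spin": [0,0,0,0],
  "fingers": [0,0,0,0]
}}

```text
time_s: 19.2
eef_pos: [0.5993, 0.0381, 0.0644]
eef_rot: [-0.6, 0.629, -0.323, -0.374]
wrist_force: [5.4, -0.4, 2.5]
opening: 0.212
```

```bash
python3 look.py k w
```

```text
TCP holder [ 1.6  -2.08 64.36] 19.2 [ 5.35 -0.38  2.52] 0.2115597220051242
```

View pics/k_w.png

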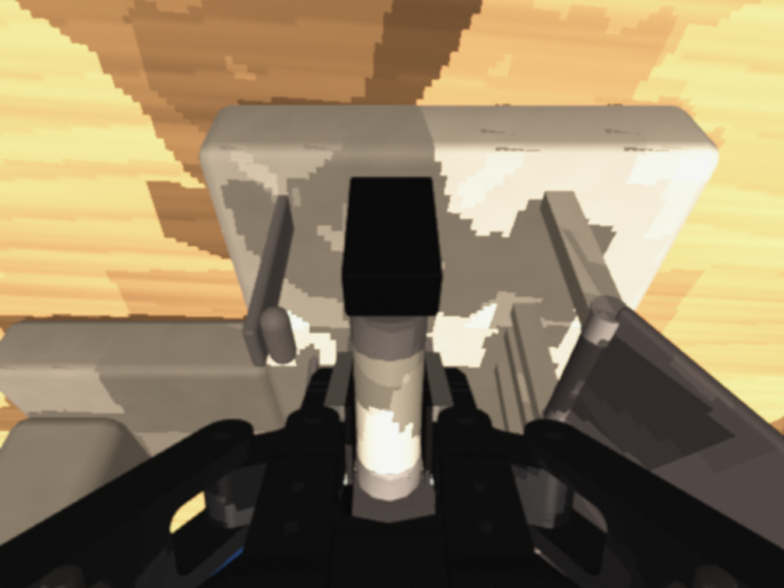

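Call:
{"name": "step_arm", "arguments": {
  "xyz": [
    [0,0,-2],
    [0,0,-4],
    [0,0,-5]
  ],
  "spin": [0,0,0],
  "fingers": [0,0,0]
}}

```text
time_s: 19.55
eef_pos: [0.6005, 0.0379, 0.0607]
eef_rot: [-0.601, 0.629, -0.322, -0.373]
wrist_force: [2.3, 0.8, 12.8]
opening: 0.214
```

Call:
{"name": "step_arm", "arguments": {
  "xyz": [
    [0,0,-2],
    [0,0,-3]
  ],
  "spin": [0,0],
  "fingers": [0,0]
}}

```text
time_s: 19.75
eef_pos: [0.6012, 0.0381, 0.0588]
eef_rot: [-0.601, 0.63, -0.321, -0.373]
wrist_force: [-0.1, 1.8, 17.3]
opening: 0.214
```

Call:
{"name": "step_arm", "arguments": {
  "xyz": [
    [-1,0,-2],
    [-1,0,-4]
  ],
  "spin": [0,0],
  "fingers": [0,0]
}}

```text
time_s: 19.95
eef_pos: [0.6015, 0.0382, 0.0564]
eef_rot: [-0.601, 0.63, -0.32, -0.372]
wrist_force: [-1.3, 0.6, 28.8]
opening: 0.216
```

```bash
python3 look.py l ws
```

```text
TCP holder [ 3.85 -2.1  56.4 ] 19.95 [-1.33  0.59 28.84] 0.21628746211771468
```

View pics/l_w.png

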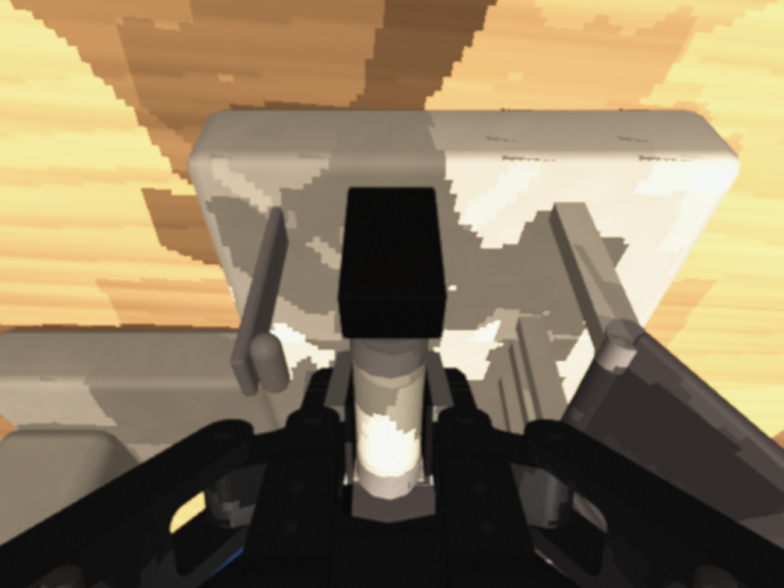

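View pics/l_s.png

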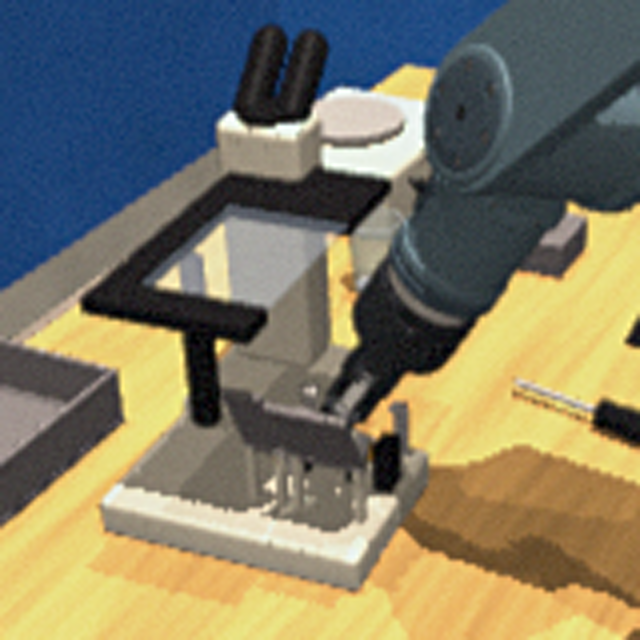

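Call:
{"name": "step_arm", "arguments": {
  "xyz": [
    [-1,0,-1],
    [-1,0,-3]
  ],
  "spin": [0,0],
  "fingers": [0,0]
}}

```text
time_s: 20.25
eef_pos: [0.6015, 0.0383, 0.0543]
eef_rot: [-0.602, 0.631, -0.32, -0.371]
wrist_force: [-1.6, 8.8, 33.3]
opening: 0.213
```

```bash
python3 look.py m w; python3 st.py
```

```text
TCP holder [ 3.82 -2.04 54.31] 20.25 [-1.6   8.79 33.27] 0.21284393804474835
[-0.213  0.268  2.072  0.52   0.311 -2.325] [0.602 0.038 0.054] 20.3 [ 4.596  7.695 23.454]
[[ 0.52  -0.85  -0.083]
 [ 0.043 -0.071  0.997]
 [-0.853 -0.522 -0.   ]]
lean deg toward -y 31.457544364088633 y_z -0.5218666229555473 z_z -0.00029745959858512583 lean tot 31.457550058203722 y az -175.21305886212383 tool az 3.6415340163480594
```

Call:
{"name": "step_arm", "arguments": {
  "xyz": [
    [0,0,-1],
    [0,0,-2],
    [0,0,-2]
  ],
  "spin": [0,0,0],
  "fingers": [0,0,0]
}}

```text
time_s: 20.6
eef_pos: [0.6014, 0.0382, 0.052]
eef_rot: [-0.602, 0.631, -0.32, -0.371]
wrist_force: [4.4, 7.6, 22.6]
opening: 0.214
```

```bash
python3 look.py n w
```

```text
TCP holder [ 3.77 -2.12 52.  ] 20.6 [ 4.37  7.61 22.55] 0.2136803487420334
```

View pics/n_w.png

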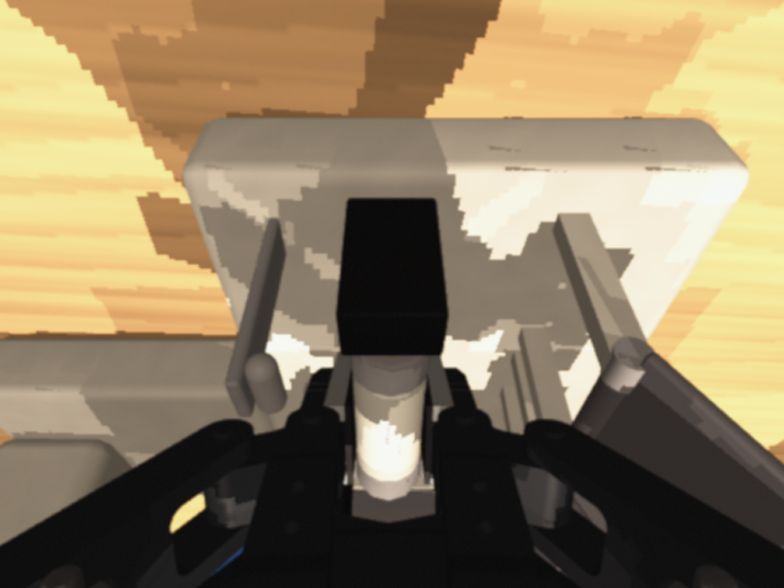

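Call:
{"name": "step_arm", "arguments": {
  "xyz": [
    [0,0,-1],
    [0,0,-2]
  ],
  "spin": [0,0],
  "fingers": [0,0]
}}

```text
time_s: 20.85
eef_pos: [0.6014, 0.0383, 0.0502]
eef_rot: [-0.602, 0.631, -0.32, -0.371]
wrist_force: [0.7, 7.3, 29.9]
opening: 0.214
```

Call:
{"name": "step_arm", "arguments": {
  "xyz": [
    [0,0,3],
    [0,0,3],
    [0,0,3],
    [0,0,3],
    [0,0,3]
  ],
  "spin": [0,0,0,0,0],
  "fingers": [0,25,30,34,34]
}}

```text
time_s: 21.35
eef_pos: [0.5961, 0.0379, 0.0475]
eef_rot: [-0.6, 0.628, -0.323, -0.375]
wrist_force: [0.9, -3.1, 1.1]
opening: 0.341
```

```bash
python3 look.py o w
```

```text
TCP holder [-1.56 -2.01 47.47] 21.35 [ 0.88 -3.14  1.06] 0.34078254157265936
```

View pics/o_w.png

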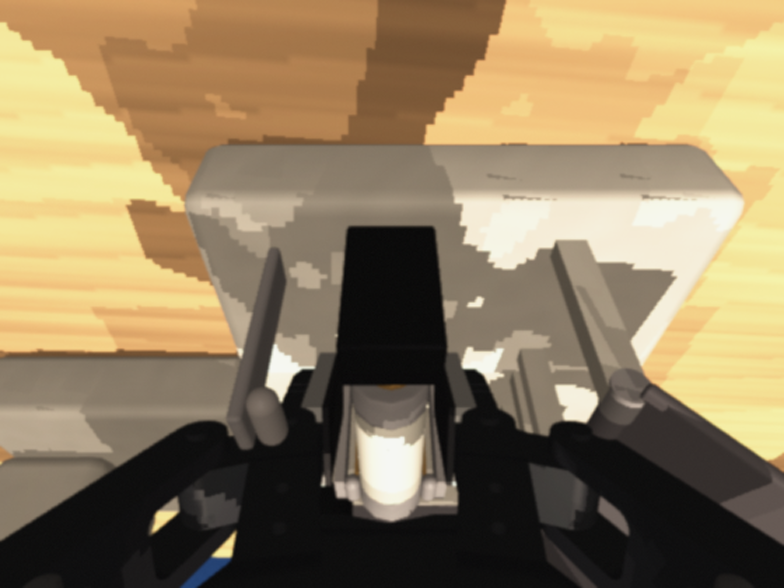

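Call:
{"name": "step_arm", "arguments": {
  "xyz": [
    [-4,0,15],
    [-12,0,35],
    [-25,-1,60],
    [-40,-2,90],
    [-55,-3,120],
    [-60,-4,140],
    [-60,-4,145],
    [-60,-4,145],
    [-60,-4,145]
  ],
  "spin": [0,0,0,0,0,0,0,0,0],
  "fingers": [34,34,34,34,20,0,0,0,0]
}}

```text
time_s: 22.3
eef_pos: [0.5362, 0.0345, 0.1916]
eef_rot: [-0.6, 0.628, -0.323, -0.375]
wrist_force: [0.3, 0.1, -1.0]
opening: 0.0
```

```bash
python3 look.py p w
python3 - <<'E'
import cv2,numpy as np
im=cv2.imread('pics/p_w.png')[60:380,200:640]
im=np.clip((im/255.)**.6*255,0,255).astype(np.uint8)
cv2.imwrite('pics/p1.png',cv2.resize(im,None,fx=1.8,fy=1.8,interpolation=cv2.INTER_CUBIC))
E
```

```text
TCP holder [-61.56  -0.45 191.64] 22.3 [ 0.32  0.11 -1.03] 0.00022639437211530004
```

View pics/p1.png

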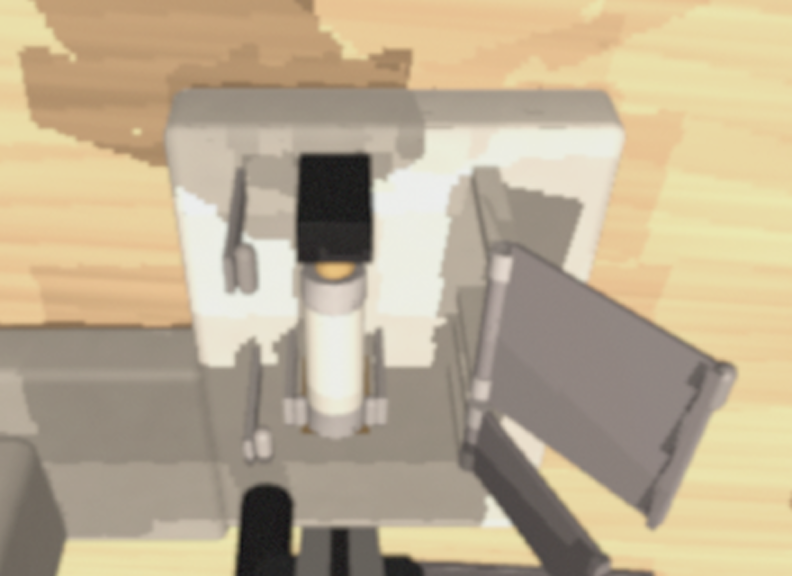

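View pics/p_w.png

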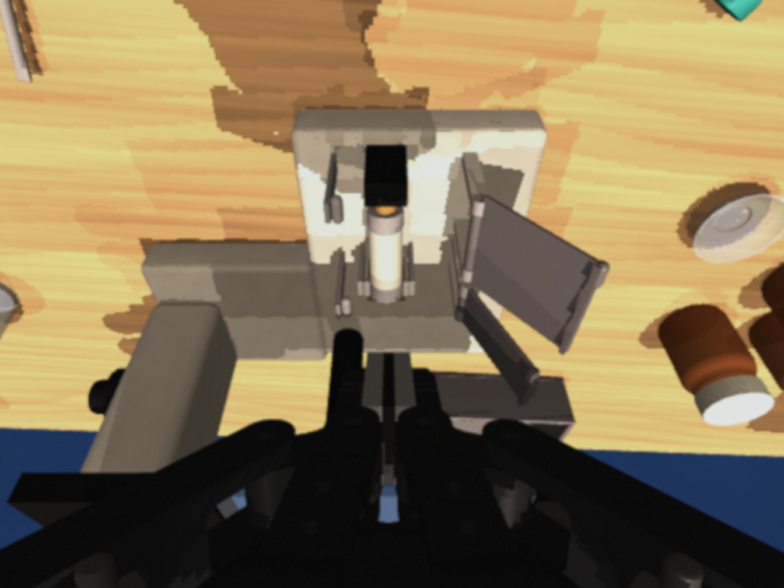

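Run:
```python
from hp import *
o=ctrl.get_obs()
for n,p,z in (('near',(334,284),.068),('far',(335,436),.068),('ring1',(334,310),.068),('ring2',(334,412),.068),('hRR',(298,261),.068),('hRL',(372,261),.068),('jawR',(293,409),.0675),('jawL',(376,409),.0675),('nearL',(304,295),.058),('nearR',(364,295),.058),('farL',(308,425),.058),('farR',(360,425),.058)):
    print(n,np.round(holder(onz('wrist',((p[0]/1.8+200)/1.4,(p[1]/1.8+60)/1.4),z,o)),1))
im=cv2.imread('pics/p_w.png')[190:310,340:430]; im=np.clip((im/255.)**.6*255,0,255).astype(np.uint8)
cv2.imwrite('pics/p2.png',cv2.resize(im,None,fx=5,fy=5,interpolation=cv2.INTER_CUBIC))
```

```text
near [-31.8  -1.1  68. ]
far [32.8 -1.  68. ]
ring1 [-22.2  -1.2  68. ]
ring2 [21.1 -1.3 68. ]
hRR [-39.8 -11.2  68. ]
hRL [-39.8   9.5  68. ]
jawR [ 20.2 -14.8  67.5]
jawL [20.2 12.5 67.5]
nearL [-19.8 -10.3  58. ]
nearR [-19.8   7.9  58. ]
farL [ 38.1 -10.5  58. ]
farR [38.1  7.8 58. ]
```

View pics/p2.png

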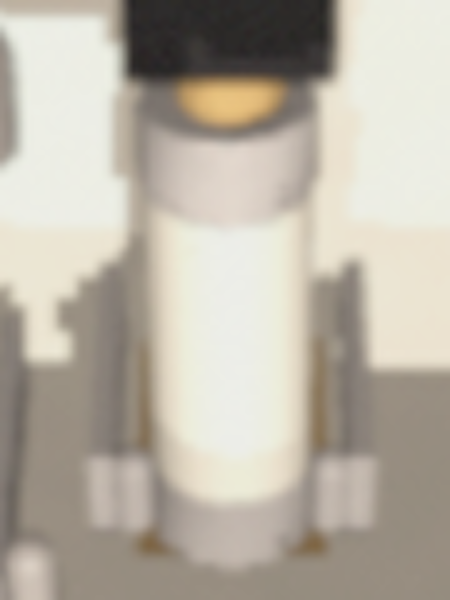

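Call:
{"name": "step_arm", "arguments": {
  "xyz": [
    [0,0,-45],
    [0,0,-85],
    [10,1,-97],
    [45,3,-99],
    [65,4,-99],
    [75,5,-99],
    [75,5,-99]
  ],
  "spin": [0,0,0,0,0,0,0],
  "fingers": [0,0,0,0,0,0,0]
}}

```text
time_s: 23.05
eef_pos: [0.612, 0.0394, 0.0931]
eef_rot: [-0.6, 0.628, -0.323, -0.375]
wrist_force: [-0.4, -0.3, 0.9]
opening: 0.003
```

```bash
python3 look.py q ws
```

```text
TCP holder [14.44 -1.78 93.07] 23.05 [-0.42 -0.25  0.88] 0.002507125257889014
```

View pics/q_w.png

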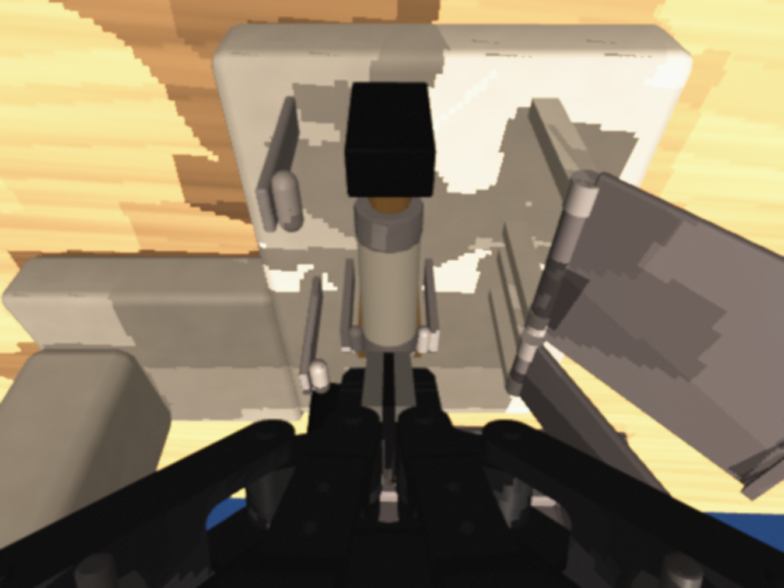

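View pics/q_s.png

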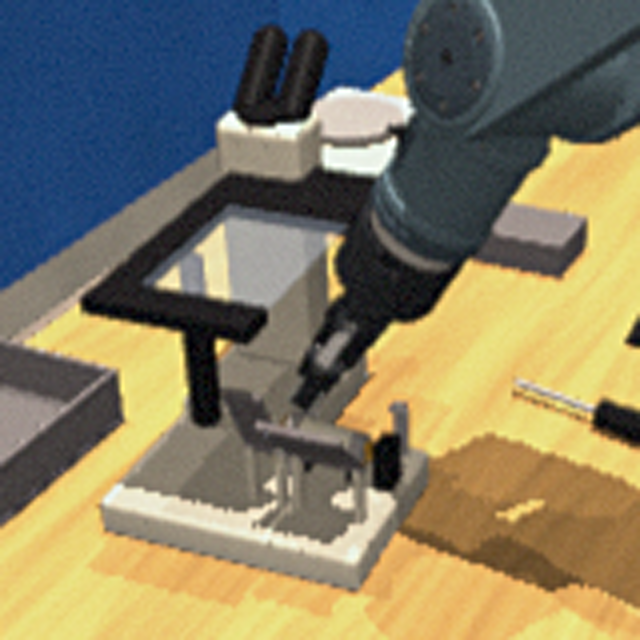

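Call:
{"name": "step_arm", "arguments": {
  "xyz": [
    [0,0,-4],
    [0,0,-7],
    [0,0,-10]
  ],
  "spin": [0,0,0],
  "fingers": [0,0,0]
}}

```text
time_s: 23.45
eef_pos: [0.6116, 0.0392, 0.0844]
eef_rot: [-0.6, 0.629, -0.323, -0.374]
wrist_force: [-4.1, 0.8, 7.9]
opening: 0.006
```

Call:
{"name": "step_arm", "arguments": {
  "xyz": [
    [0,0,-2],
    [0,0,-4]
  ],
  "spin": [0,0],
  "fingers": [0,0]
}}

```text
time_s: 23.65
eef_pos: [0.6125, 0.039, 0.0811]
eef_rot: [-0.601, 0.629, -0.322, -0.374]
wrist_force: [1.2, 1.7, 4.6]
opening: -0.004
```

Call:
{"name": "step_arm", "arguments": {
  "xyz": [
    [0,0,-2],
    [0,0,-4],
    [0,0,-4]
  ],
  "spin": [0,0,0],
  "fingers": [0,0,0]
}}

```text
time_s: 23.95
eef_pos: [0.6134, 0.0392, 0.0798]
eef_rot: [-0.601, 0.63, -0.321, -0.373]
wrist_force: [-22.6, 0.3, 34.1]
opening: 0.005
```

```bash
python3 look.py r w
```

```text
TCP holder [15.8  -2.09 79.81] 23.95 [-22.61   0.28  34.13] 0.00466344044306422
```

View pics/r_w.png

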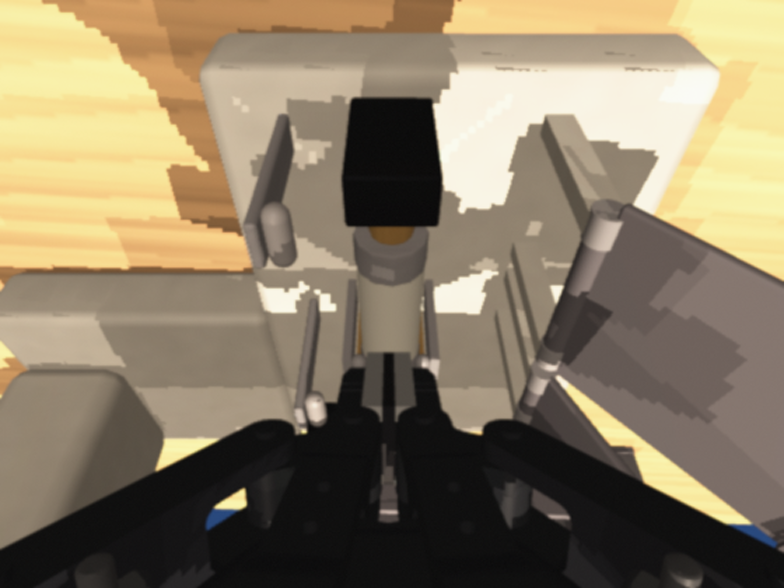

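Call:
{"name": "step_arm", "arguments": {
  "xyz": [
    [-2,0,6],
    [-10,-1,14],
    [-40,-3,25],
    [-70,-5,60],
    [-77,-6,100],
    [-77,-6,117],
    [-77,-6,117],
    [-77,-6,117]
  ],
  "spin": [0,0,0,0,0,0,0,0],
  "fingers": [0,0,0,0,0,0,0,0]
}}

```text
time_s: 24.8
eef_pos: [0.5346, 0.0332, 0.193]
eef_rot: [-0.6, 0.629, -0.323, -0.374]
wrist_force: [-0.2, 0.1, -0.3]
opening: -0.001
```

```bash
python3 look.py s wc
python3 - <<'E'
import cv2,numpy as np
im=cv2.imread('pics/s_w.png')[60:380,240:640]
im=np.clip((im/255.)**.6*255,0,255).astype(np.uint8)
cv2.imwrite('pics/s1.png',cv2.resize(im,None,fx=1.8,fy=1.8,interpolation=cv2.INTER_CUBIC))
im=cv2.imread('pics/s_w.png')[190:330,340:430]; im=np.clip((im/255.)**.6*255,0,255).astype(np.uint8)
cv2.imwrite('pics/s2.png',cv2.resize(im,None,fx=4,fy=4,interpolation=cv2.INTER_CUBIC))
E
```

```text
TCP holder [-63.25  -1.59 193.  ] 24.8 [-0.17  0.1  -0.32] -0.00067212383200256
```

View pics/s1.png

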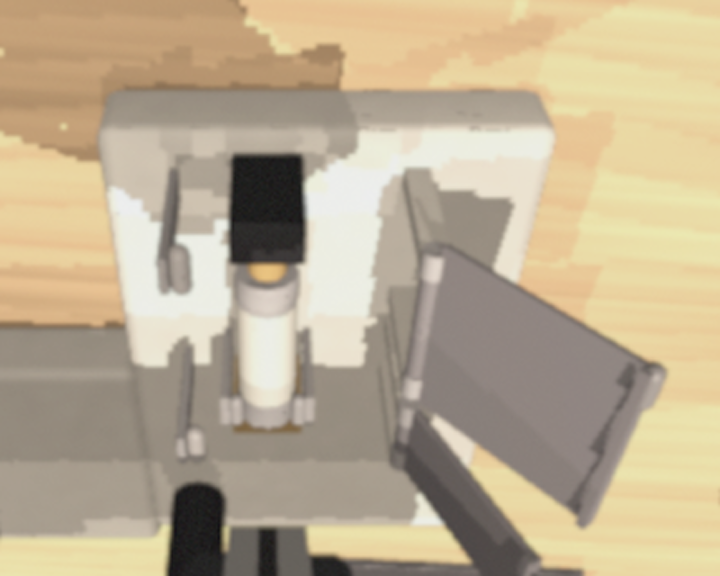

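View pics/s2.png

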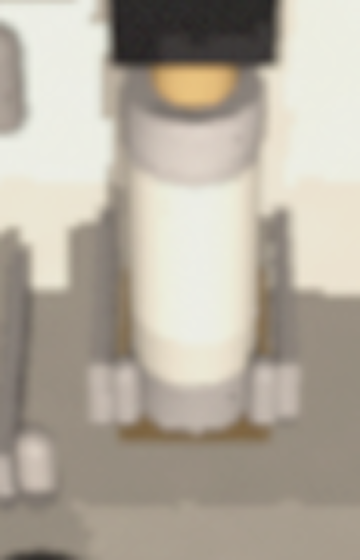

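View pics/s_c.png

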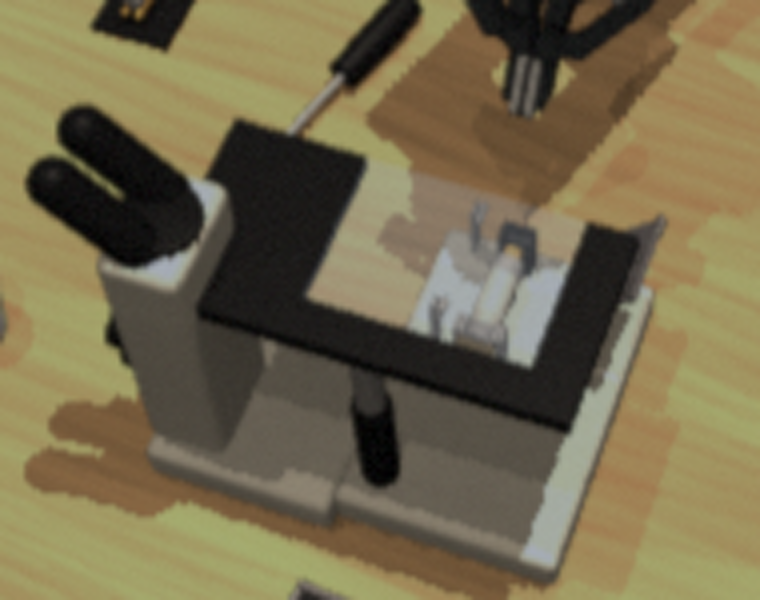

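Run:
```python
from hp import *
o=ctrl.get_obs()
c=lambda u,v:((u/4+340)/1.4,(v/4+190)/1.4)
for n,p,z in (('near',(195,121),.068),('far',(195,430),.068),('stop rear top',(195,437),.062),('hR',(112,63),.068),('hL',(275,63),.068),('jawR',(113,392),.0675),('jawL',(276,392),.0675),('jawRin',(139,392),.0675),('jawLin',(252,392),.0675)):
    print(n,np.round(holder(onz('wrist',c(*p),z,o)),1))
c1=lambda u,v:((u/1.8+240)/1.4,(v/1.8+60)/1.4)
# near cover: hinge ends and free edge ends: rays; intersect with plane x=-52 / x=7 in holder
a=np.radians(4.7); ex=np.array([np.cos(a),np.sin(a),0]); O=np.array([.5975,.040,0])
for n,p,xh in (('near free front',(655,370),-52),('near free rear',(588,518),7),('hinge front',(433,250),-52),('hinge rear',(410,400),7),('far free front',(530,560),10)):
    q,d=ray('wrist',c1(*p),o); t=((O-q)@ex+xh/1000)/(d@ex); print(n,np.round(holder(q+t*d),1))
```

```text
near [-32.3  -0.4  68. ]
far [26.5 -0.3 68. ]
stop rear top [34.6 -0.3 62. ]
hR [-41.5 -10.9  68. ]
hL [-41.5   9.6  68. ]
jawR [ 18.7 -12.5  67.5]
jawL [18.7 11.7 67.5]
jawRin [18.7 -8.6 67.5]
jawLin [18.7  8.1 67.5]
near free front [-52.   87.8 122.9]
near free rear [  7.   88.8 120.5]
hinge front [-52.   43.2  76.8]
hinge rear [ 7.  44.5 74.3]
far free front [ 10.   70.8 132.5]
```

Call:
{"name": "step_arm", "arguments": {
  "xyz": [
    [5,40,0],
    [15,85,0],
    [25,120,-10],
    [32,130,-40],
    [32,130,-65],
    [32,130,-73],
    [32,130,-73]
  ],
  "spin": [0,0,0,0,0,0,0],
  "fingers": [0,0,0,0,0,0,0]
}}

```text
time_s: 25.6
eef_pos: [0.5649, 0.163, 0.1172]
eef_rot: [-0.599, 0.628, -0.324, -0.376]
wrist_force: [0.3, 0.4, 0.3]
opening: 0.001
```

```bash
python3 look.py t w
```

```text
TCP holder [-22.38 125.24 117.17] 25.6 [0.31 0.38 0.33] 0.0010027739048075154
```

View pics/t_w.png

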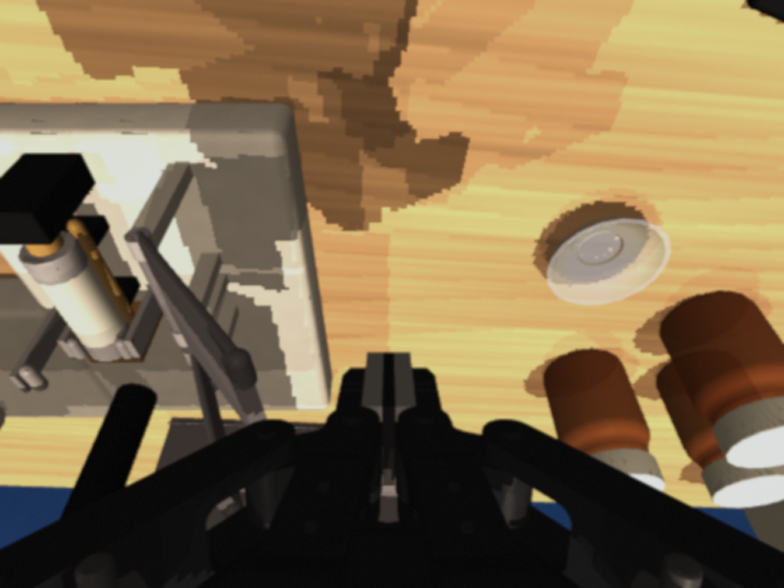

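Call:
{"name": "step_arm", "arguments": {
  "xyz": [
    [2,-20,0],
    [3,-35,0],
    [4,-50,0],
    [5,-62,0],
    [6,-74,0],
    [7,-84,0]
  ],
  "spin": [0,0,0,0,0,0],
  "fingers": [0,0,0,0,0,0]
}}

```text
time_s: 26.25
eef_pos: [0.575, 0.0779, 0.1224]
eef_rot: [-0.601, 0.629, -0.322, -0.373]
wrist_force: [0.1, 0.7, 0.1]
opening: 0.003
```

```bash
python3 look.py u w
```

```text
TCP holder [-19.27  39.66 122.4 ] 26.25 [0.1  0.74 0.13] 0.0025194304709939964
```

View pics/u_w.png

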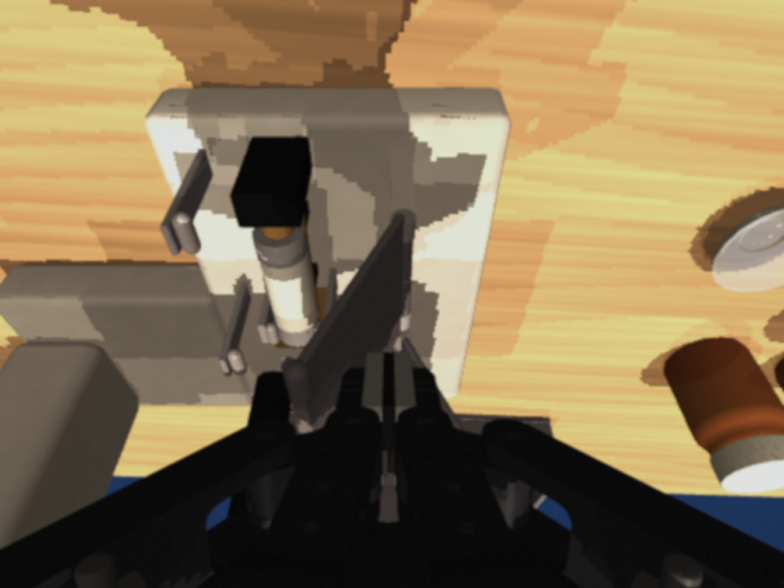

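Call:
{"name": "step_arm", "arguments": {
  "xyz": [
    [0,-15,0],
    [-1,-28,-3],
    [-2,-38,-8],
    [-3,-45,-15],
    [-4,-49,-22],
    [-4,-51,-27],
    [-4,-51,-30]
  ],
  "spin": [0,0,0,0,0,0,0],
  "fingers": [0,0,0,0,0,0,0]
}}

```text
time_s: 27.0
eef_pos: [0.5713, 0.0276, 0.0921]
eef_rot: [-0.601, 0.629, -0.322, -0.373]
wrist_force: [-2.2, -1.4, 2.9]
opening: -0.001
```

```bash
python3 look.py v w
```

```text
TCP holder [-27.12 -10.25  92.15] 27.0 [-2.21 -1.37  2.85] -0.000696672312731048
```

View pics/v_w.png

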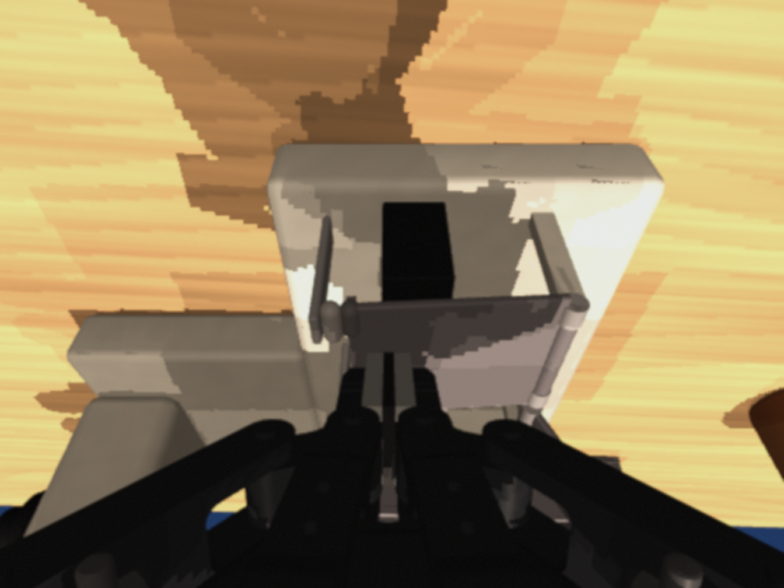

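Call:
{"name": "step_arm", "arguments": {
  "xyz": [
    [0,0,-2],
    [0,0,-4],
    [0,0,-6]
  ],
  "spin": [0,0,0],
  "fingers": [0,0,0]
}}

```text
time_s: 27.35
eef_pos: [0.5711, 0.0281, 0.0858]
eef_rot: [-0.601, 0.629, -0.322, -0.373]
wrist_force: [-8.6, 2.4, 17.4]
opening: 0.0
```

Call:
{"name": "step_arm", "arguments": {
  "xyz": [
    [0,0,-2],
    [0,0,-4],
    [0,0,-5]
  ],
  "spin": [0,0,0],
  "fingers": [0,0,0]
}}

```text
time_s: 27.65
eef_pos: [0.5725, 0.0282, 0.0836]
eef_rot: [-0.601, 0.63, -0.32, -0.372]
wrist_force: [-29.0, 0.6, 47.4]
opening: -0.001
```

```bash
python3 look.py w w
```

```text
TCP holder [-25.88  -9.73  83.63] 27.65 [-29.02   0.65  47.38] -0.0010153020257557214
```

View pics/w_w.png

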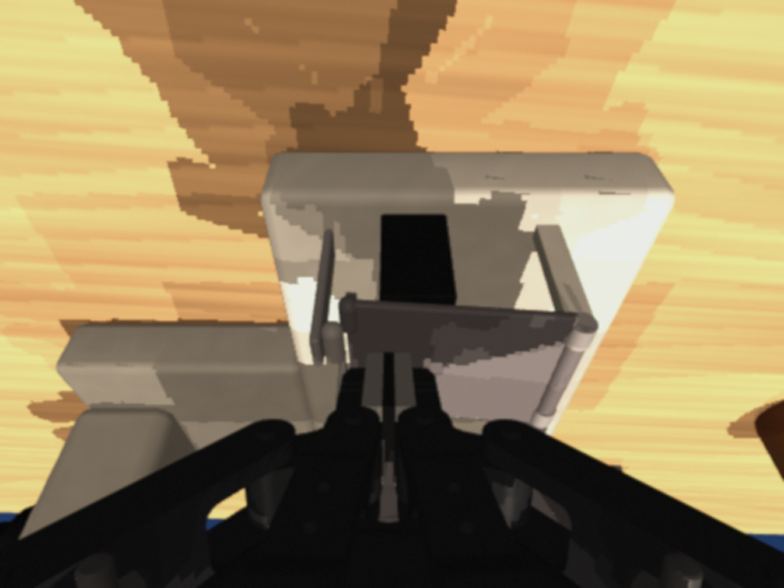

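Call:
{"name": "step_arm", "arguments": {
  "xyz": [
    [0,0,6],
    [-1,0,16],
    [-5,0,40],
    [-25,-2,75],
    [-38,0,105],
    [-38,0,110],
    [-38,0,110],
    [-38,0,110]
  ],
  "spin": [0,0,0,0,0,0,0,0],
  "fingers": [0,0,0,0,0,0,0,0]
}}

```text
time_s: 28.5
eef_pos: [0.5315, 0.0283, 0.1883]
eef_rot: [-0.6, 0.628, -0.323, -0.375]
wrist_force: [0.0, -0.7, -1.1]
opening: 0.001
```

```bash
python3 look.py x w
```

```text
TCP holder [-66.73  -6.24 188.32] 28.5 [ 0.05 -0.69 -1.12] 0.0006660798333016825
```

View pics/x_w.png

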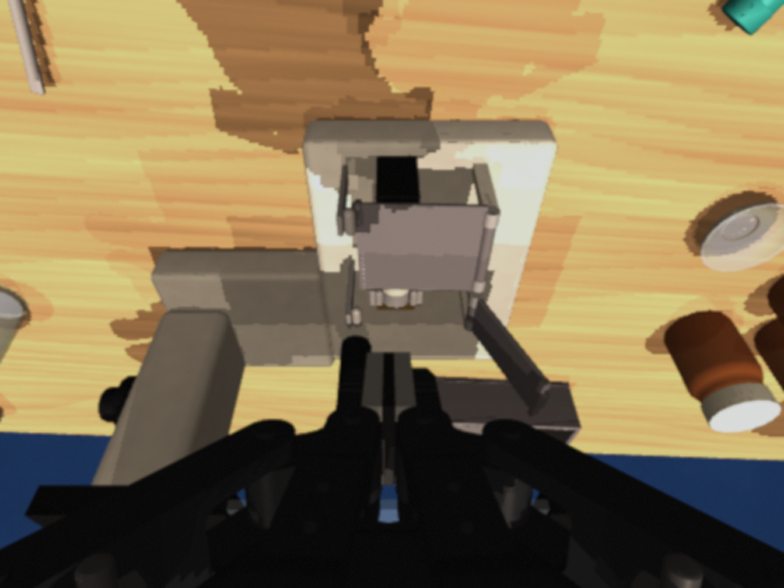

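Run:
```python
from hp import *
im=cv2.imread('pics/x_w.png')[150:330,320:520]; im=np.clip((im/255.)**.6*255,0,255).astype(np.uint8)
cv2.imwrite('pics/x1.png',cv2.resize(im,None,fx=3.8,fy=3.3,interpolation=cv2.INTER_CUBIC))
```

```text
(no output)
```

View pics/x1.png

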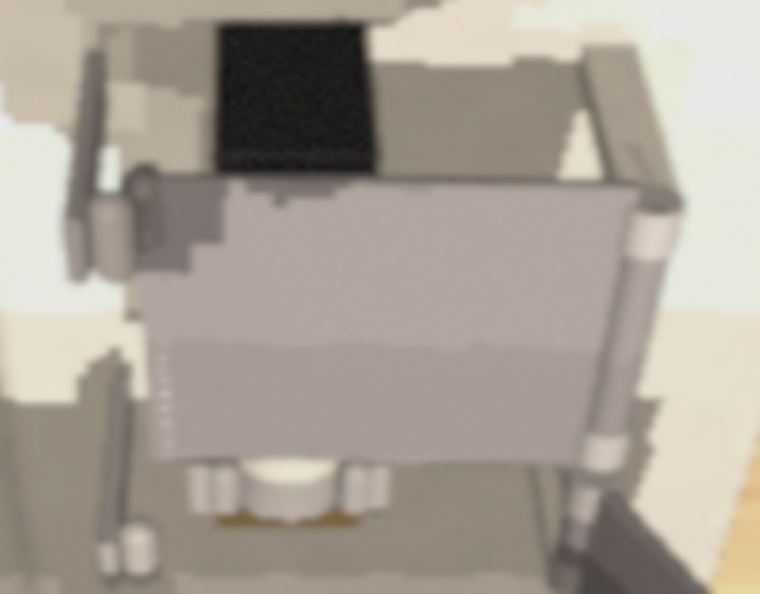

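Run:
```python
from hp import *
o=ctrl.get_obs(); c=lambda u,v:((u/3.8+320)/1.4,(v/3.3+150)/1.4)
a=np.radians(4.7); ex=np.array([np.cos(a),np.sin(a),0]); O=np.array([.5975,.040,0])
for n,p,xh in (('free front',(150,174),-52),('mid front',(400,181),-52),('hinge-side front',(630,187),-52),('free rear',(158,458),7),('hinge rear',(580,460),7),('catch nose front',(112,195),-51),('far catch nose front',(137,525),20)):
    q,d=ray('wrist',c(*p),o); t=((O-q)@ex+(xh-2.3)/1000)/(d@ex); print(n,np.round(holder(q+t*d),1))
```

```text
free front [-54.3 -19.2  75.2]
mid front [-54.3  11.8  76.9]
hinge-side front [-54.3  40.1  78.3]
free rear [  4.7 -20.5  75.1]
hinge rear [ 4.7 41.8 75.6]
catch nose front [-53.3 -23.8  78.8]
far catch nose front [ 17.7 -24.1  78.8]
```

Call:
{"name": "step_arm", "arguments": {
  "xyz": [
    [-1,40,0],
    [-2,85,-15],
    [-3,112,-50],
    [-3,118,-80],
    [5,119,-93],
    [35,121,-93],
    [58,123,-93],
    [69,124,-93],
    [69,124,-93]
  ],
  "spin": [0,0,0,0,0,0,0,0,0],
  "fingers": [0,0,0,0,0,0,0,0,0]
}}

```text
time_s: 29.45
eef_pos: [0.6013, 0.1521, 0.095]
eef_rot: [-0.6, 0.628, -0.323, -0.375]
wrist_force: [0.2, -0.4, -0.1]
opening: 0.004
```

```bash
python3 look.py y ws
```

```text
TCP holder [ 12.97 111.42  95.03] 29.45 [ 0.18 -0.36 -0.13] 0.004084039063979176
```

View pics/y_w.png

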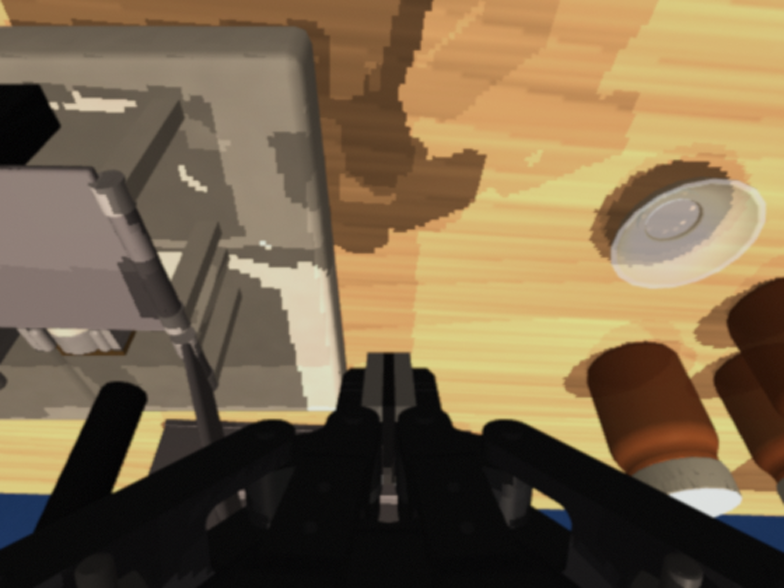

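View pics/y_s.png

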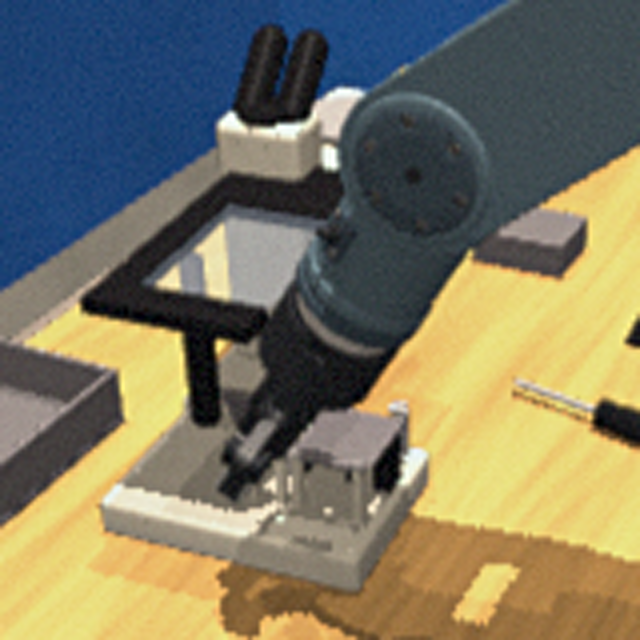

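Call:
{"name": "step_arm", "arguments": {
  "xyz": [
    [1,-15,0],
    [2,-30,0],
    [4,-45,0],
    [5,-58,0],
    [6,-70,0]
  ],
  "spin": [0,0,0,0,0],
  "fingers": [0,0,0,0,0]
}}

```text
time_s: 30.05
eef_pos: [0.605, 0.0823, 0.0957]
eef_rot: [-0.6, 0.628, -0.323, -0.375]
wrist_force: [-1.4, 3.5, 0.1]
opening: -0.002
```

```bash
python3 look.py z w
```

```text
TCP holder [10.95 41.52 95.69] 30.05 [-1.43  3.5   0.12] -0.0024314980493074963
```

View pics/z_w.png

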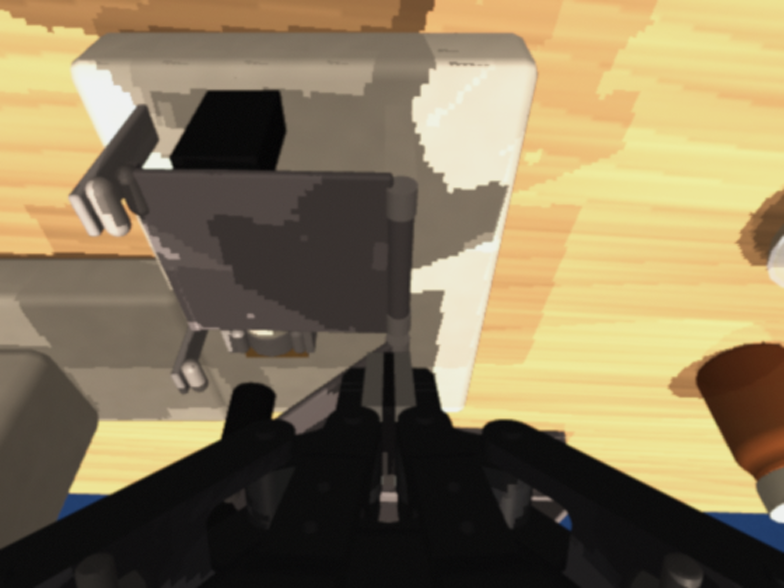

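Call:
{"name": "step_arm", "arguments": {
  "xyz": [
    [2,-14,0],
    [4,-27,0],
    [5,-38,0],
    [6,-46,0],
    [7,-50,0],
    [7,-50,0]
  ],
  "spin": [0,0,0,0,0,0],
  "fingers": [0,0,0,0,0,0]
}}

```text
time_s: 30.7
eef_pos: [0.6136, 0.0322, 0.0967]
eef_rot: [-0.601, 0.629, -0.323, -0.374]
wrist_force: [-1.7, -0.4, 3.0]
opening: 0.0
```

```bash
python3 look.py za w
```

```text
TCP holder [15.46 -9.1  96.71] 30.7 [-1.65 -0.38  3.03] 0.00029901217053445844
```

View pics/za_w.png

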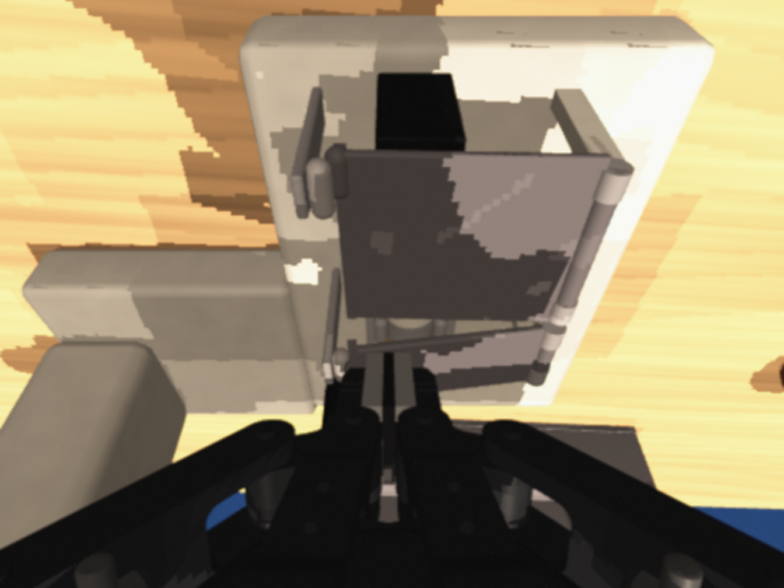

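Call:
{"name": "step_arm", "arguments": {
  "xyz": [
    [0,0,-3],
    [0,0,-6],
    [0,0,-9],
    [0,0,-11]
  ],
  "spin": [0,0,0,0],
  "fingers": [0,0,0,0]
}}

```text
time_s: 31.15
eef_pos: [0.6145, 0.0324, 0.086]
eef_rot: [-0.601, 0.629, -0.322, -0.374]
wrist_force: [-8.3, 1.0, 16.1]
opening: 0.003
```

Call:
{"name": "step_arm", "arguments": {
  "xyz": [
    [0,0,-2],
    [0,0,-4]
  ],
  "spin": [0,0],
  "fingers": [0,0]
}}

```text
time_s: 31.35
eef_pos: [0.6155, 0.0324, 0.0843]
eef_rot: [-0.601, 0.63, -0.321, -0.373]
wrist_force: [-23.6, 0.1, 37.6]
opening: 0.001
```

Call:
{"name": "step_arm", "arguments": {
  "xyz": [
    [-2,0,4],
    [-8,0,12],
    [-35,-2,18],
    [-70,-4,40],
    [-85,0,85],
    [-85,4,110],
    [-85,4,110],
    [-85,4,110]
  ],
  "spin": [0,0,0,0,0,0,0,0],
  "fingers": [0,0,0,0,0,0,0,0]
}}

```text
time_s: 32.15
eef_pos: [0.5286, 0.0364, 0.1915]
eef_rot: [-0.6, 0.629, -0.322, -0.374]
wrist_force: [0.5, -0.2, 0.1]
opening: -0.0
```

```bash
python3 look.py zb ws;  python3 - <<'E'
from hp import *
im=cv2.imread('pics/zb_w.png')[120:330,300:520]; im=np.clip((im/255.)**.6*255,0,255).astype(np.uint8)
cv2.imwrite('pics/zb1.png',cv2.resize(im,None,fx=3.5,fy=2.8,interpolation=cv2.INTER_CUBIC))
E
```

```text
TCP holder [-68.96   2.1  191.45] 32.15 [ 0.46 -0.24  0.05] -0.00021952506503004348
```

View pics/zb1.png

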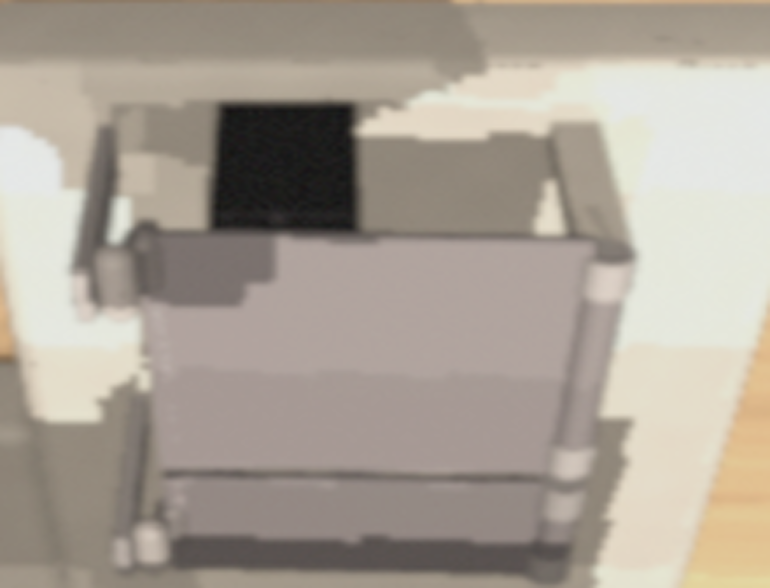

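View pics/zb_s.png

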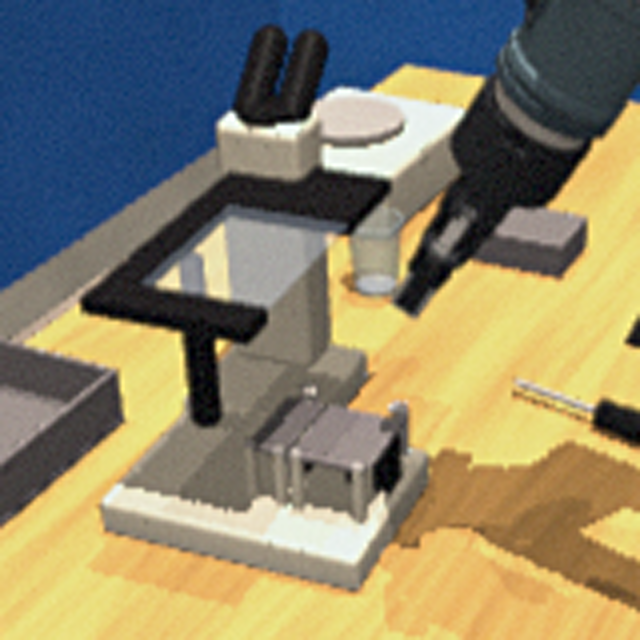

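Run:
```python
from hp import *
o=ctrl.get_obs(); c=lambda u,v:((u/3.5+300)/1.4,(v/2.8+120)/1.4)
a=np.radians(4.7); ex=np.array([np.cos(a),np.sin(a),0]); O=np.array([.5975,.040,0])
for n,p,xh in (('N free front',(160,234),-52),('N hinge front',(590,241),-52),('N free rear',(165,469),7),('N hinge rear',(545,474),7),('F free front',(165,475),10),('F hinge front',(540,480),10),('F free rear',(175,568),40),('F hinge rear',(525,572),40),('F nose',(150,525),20),('N nose',(115,250),-51)):
    q,d=ray('wrist',c(*p),o); t=((O-q)@ex+(xh-2.5)/1000)/(d@ex); print(n,np.round(holder(q+t*d),1))
```

```text
N free front [-54.5 -17.7  74.1]
N hinge front [-54.5  41.3  76.1]
N free rear [  4.5 -20.6  73.3]
N hinge rear [ 4.5 41.3 74.7]
F free front [  7.5 -20.8  72.1]
F hinge front [ 7.5 40.9 73.6]
F free rear [ 37.5 -20.9  72. ]
F hinge rear [37.5 41.2 73.2]
F nose [ 17.5 -23.6  77. ]
N nose [-53.5 -23.7  77.2]
```

Run:
```python
from bench import hand_in
print(hand_in())
```

```text
the job is handed in; nothing more can be done
None
```

I fitted the large cartridge in the holder, shut both covers, and handed the job in at about 32 s of the 67 s limit. The hand-in gives no verdict, so what follows rests on my own camera measurements.

- **Reaching under the stage:** moves only allow shifts and a turn about the vertical. I got the lean by commanding targets just out of reach, which left the tool tilted. I used about 11° for the pick and about 31° for the fitting and the covers.
- **Cartridge:**
  - The first press, made with the cartridge still in the grip, left the clip end slightly raised.
  - I pressed that end again with the fingers shut, and the force fell and then rose sharply.
  - Before the covers went over it, its ends were at about ±30 mm along the holder, after correcting a 2.5–3 mm camera bias. The clip jaws were back at their empty spacing.
- **Covers:** both lie level, with their free edges about 1–2 mm lower than their hinge sides and below the catch noses. I read that as both catches holding them shut.

**Irregularities:**
- **Hinge:** the near cover was nudged further open while I was fitting the cartridge, to about 2.3 rad, and then closed normally.
- **Force:** pressing it shut peaked at about 47 N down, and about 55 N in all, at the fingertips. There was also a brief 85 N wrist reading earlier, when the arm ran into its reach limit. The wrist limit is 120 N. The 40 N limit is for the arm and gripper body, which I did not see press on anything.
- **Joint range:** the third joint read 0.297–0.299 rad at its 0.3 rad limit during the lean moves, and nothing was reported.

At hand-in the arm was clear of everything. I saw no bystander moved in the pictures, but I did not measure them separately.

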